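Sort the seasonings and produce back where each kind lives

TASK

Cooking is over and four things are left standing about: sort them back to where their kind lives. Put the two loose red-capped spice jars into the two empty bays of the wooden spice rack, stand the loose grey table shaker on the white cruet tray in the empty half beside its partner, and set the garlic down on the floor of the slatted produce crate beside the lemon. Keep the jars and shakers upright all the while, and leave the jar, shaker and lemon that are already at home in their places.

Things in the scene. Friction and masses are not known exactly. Their poses are not given: they have to be found in the camera images.
- jar_green: Loose spice jar of clear glass with a red screw cap and a green label, 45 x 45 x 106 mm; it stands outside the rack at the start; origin at the centre of its underside, z up along the jar. Glass foot 42 mm wide, cap 44.5 mm wide from 85 mm up to the top at 106 mm; straight and round, 0.11 kg; grasp it round the body or cap in any direction.
- jar_orange: Loose spice jar of clear glass with a red screw cap and an orange-brown label, 45 x 45 x 106 mm; origin at the centre of its underside, z up along the jar. Glass foot 42 mm wide, cap 44.5 mm wide from 85 mm up to the top at 106 mm; straight and round, 0.11 kg; grasp it round the body or cap in any direction.
- shaker: Loose table shaker, round and grey, with a narrower domed perforated top, 44 x 44 x 90 mm, 0.1 kg; it stands away from the tray at the start; origin at the centre of its underside, z up. 44 mm wide from the foot to about 60 mm up, then it narrows to a 34 mm dome; grasp it round the body (about 45 to 55 mm up) in any direction.
- lemon: Yellow lemon, 76 x 57 x 59 mm, loose, already lying in the -y half of the crate, its length across the crate; origin at its underside as it lies at the start. It is to stay in the crate.
- garlic: Loose pinkish white garlic bulb, 61 x 59 x 60 mm, 0.04 kg, standing on its root; origin at the centre of its underside, z up. Widest about 20 to 30 mm up, nearly round: grasp it there in any direction.
- spice_rack: Fixed wooden rack, 76 x 198 x 50 mm, three square bays in a row along its y axis; origin at the centre of its underside, x towards its back, z up. Bay centres x = 0, y = -63, 0, +63 mm; each 58 mm square inside, floor at z = 8 mm. Back and ends 50 mm high, dividers 36 mm, front with steel rail 39 mm. The bay at y = -63 mm holds a jar; the other two are empty.
- rack_jar: The red-capped spice jar with green label that already stands in the rack's bay at y = -63 mm, loose, 45 x 45 x 106 mm; origin at the centre of its underside. It is to stay there. (Room: behind and above all this, beyond world x = 0.55 m, hangs a wall cupboard, underside 0.46 m above the worktop; the wrist must stay clear of it, so move between things close to the robot, not in a wide swing.)
- cruet_tray: Fixed white glazed tray with rounded corners and a rolled rim with a thin blue line, 80 x 140 mm, rim 15 mm high; origin at the centre of its underside, long side along its y axis, z up. Flat floor at z = 6 mm, 64 x 124 mm inside the rim. The partner shaker stands at y = +30 mm; the -y half, centred at x = 0, y = -30 mm, is empty.
- tray_shaker: The partner shaker that already stands on the tray's +y half, loose, looks the same as the other (44 x 44 x 90 mm); origin at the centre of its underside. It is to stay there.
- produce_crate: Fixed open crate of pale wood with slatted sides, 135 x 185 x 50 mm; origin at the centre of its underside, long side along its y axis, z up. Walls 5 mm thick and 50 mm high, floor at z = 5 mm. The lemon lies in its -y half; the +y half, centred at x = 0, y = +43 mm, is empty and leaves room for open fingers on both sides along x.

How it is judged:
By the outcome, as a careful person would: the job done as asked, in the order asked, and still so for the second after the job is handed in, with the robot touching nothing.
It also fails if it takes over 99 s, if anything falls off the work surface, if the arm or the gripper's body presses on something with over 40 N, if the wrist force passes 120 N, or if a joint passes its speed limit or range.

ROBOT

A 6-joint arm with a two-finger parallel gripper is mounted at the origin on a cart in front of the work surface, level with it; the furniture and walls round the work are solid. World frame = base frame: x ahead of the robot, y to its left, z up, the work surface at z = 0. Lengths are in m, angles in rad, forces in N, time in s.
With the tool pointing down it reaches from about 0.25 to 0.775 m from the base axis. Payload 4 kg.
Tool frame: the origin (TCP) lies midway between the tips of the shut fingers; the grasp point (between the pads) lies 19 mm behind it (robot.tcp_to_grasp is the z of the grasp point in the tool frame, in m); z points along the fingers, y is the line along which they close (so a half turn about z gives the same grasp; the last joint's range is limited). The gripper opens to 94 mm and grips with 3 to 60 N. Pads are 16 mm wide; open, the fingers measure 119 mm over their backs; the gripper's body (75 mm by 177 mm) begins 78 mm behind the grasp point.
Start: joints at [1.175, 0.087, 1.371, -0, 1.684, -0.103], TCP at [0.159, 0.527, 0.206] pointing down, gripper open.
Joint ranges: [-3.1, 3.1], [-0.76, 2.03], [0.27, 2.55], [-1.08, 4.22], [0.17, 2.65], [-2.57, 2.57]. Speed limits (rad/s): [2.79, 2.79, 3.14, 3.14, 3.14, 3.14].

INTERFACE

Orientations are given as [roll, pitch, yaw] about the fixed x, y, z axes, in that order (R = Rz(yaw) Ry(pitch) Rx(roll)).
In Python, from bench import robot gives the robot as it stands. The module is installed in compiled form; this text tells all that it offers.
- The arm moves only by the tool move_arm, never from a script. Its argument "motion" is one flat list of numbers, 7 for each row, row after row: the turn, a rotation vector about the tool's x, y, z in units of 45 degrees (1.0 is 45 degrees), then the shift along the tool's x, y, z in units of 100 mm (1.0 is 100 mm), then the opening, from 0 (shut) to 1 (fully open). A call has 1 to 12 rows; each row shifts and turns the commanded pose from where the row before left it, along the tool's axes as they then stand; what a row does not reach is not made up. A row lasts 1/12 s, in which the tool goes at most 41.7 mm and 7.16 degrees, less where a joint would pass 70% of its speed; a pose out of reach is approached as far as the arm can. A call with a number of a shift or a turn outside -1 to 1 is refused whole. A call with a gripper value outside its range is refused whole. The fingers move at their own pace and stop on an object; the grip force is fixed at half the most. Time passes only in rows, so rows that do not move let the fingers close. It gives the time, the measured TCP pose, the force, the opening and the grip force at its end, in the units of the state.
- robot.get_obs(): the state, without advancing time (a new reading comes with each control period).
- robot.snapshot(name): name is "scene" or "top" or "wrist"; returns the picture (384x512x3 uint8, red, green, blue); there is no depth.
- robot.get_calibration(name): a dict with "fx", "fy", "cx", "cy" (pixels), "k1" (the pictures are not rectified: a ray, as slopes to the right and down, at radius r is drawn at 1 + k1 r^2 times it, then the intrinsics apply), "R" (3x3) and "t" (3): a world point X has camera coordinates R X + t. Camera axes: x right, y down, z forward; pixel columns grow to the right and rows downward; lengths in m; the calibration is good to about 2 mm. A picture is of the moment at which its call begins: read the wrist's pose just before it. get_calibration takes no time and is no camera call; for the wrist camera it gives the pose at the moment of the call.
- robot.close_job(): hands the job in; it is judged then, once.
The state is a dict: "time": time; "joint_positions": joint angles; "qvel": joint speeds; "joint_torque": joint torques, N m; "tool_pos": TCP position; "ee_rot": TCP orientation; "wrist_force": force on the tool from outside, world axes, zero at the start; "wrist_torque": the same for the moment, N m; "width": finger opening in m; "finger_force": force on a finger pad.
Only numpy, scipy, OpenCV 4.12 (cv2) and the standard library are available. Lean on these libraries where they do the work, as an engineer would, in place of code of your own. Each camera call takes 0.05 s, during which the arm holds its last target. There are 200 camera calls.

## Working session

There is one attempt and no reset: what is moved stays moved. The work goes in short steps, Python scripts to look and compute and a tool call to move; the robot and the scene stay as the last step left them, time stands still between calls to the robot, and variables do not carry over. Pictures are saved under pics/ and viewed, at most 14 in all, crops included, and the job is handed in when it is done.

Besides the shell and the picture viewer there is one more tool, called after ">>>" as name(argument=value, ...) on one line, values as JSON. move_arm: Moves the arm, as the interface text tells. Shifts and turns lie within -1 to 1; 1 stands for 100 mm of shift or 45 degrees of turn. Its arguments: {"type":"object","properties":{"motion":{"type":"array","items":{"type":"number"}}},"required":["motion"]}

```bash
mkdir -p pics
python3 - <<'E'
from bench import robot
import cv2
for n in ("scene","top","wrist"):
    c=robot.get_calibration(n); print(n,{k:(v.tolist() if hasattr(v,'tolist') else v) for k,v in c.items()})
    cv2.imwrite(f"pics/{n}0.png",cv2.resize(robot.snapshot(n)[:,:,::-1],(768,576)) if n!="wrist" else robot.snapshot(n)[:,:,::-1])
o=robot.get_obs();print(o, robot.tcp_to_grasp)
E
```

```text
scene {'fx': 485.34804908658964, 'fy': 485.34804908658964, 'cx': 257.8426346574185, 'cy': 188.74889762398675, 'k1': -0.1469738536753172, 'R': [[0.5405599110732651, -0.8410606250344264, -0.020297969286694844], [-0.47754550909107363, -0.28688239934860305, -0.8304509471913052], [0.6926364625742795, 0.4586016942409703, -0.5567218486388875]], 't': [-0.2508388657786342, 0.25065746577203174, 1.3136714586251377]}
top {'fx': 347.3159910418551, 'fy': 347.3159910418551, 'cx': 261.3349822826607, 'cy': 194.91464746440394, 'k1': -0.10854568769715044, 'R': [[0.013386354541236255, -0.9997161503641919, -0.019708480740440983], [-0.9879902097597626, -0.010189823458650486, -0.1541801313942285], [0.15393554148070016, 0.021535695922852063, -0.9878461736880707]], 't': [-0.008159705136930071, 0.43940413531527617, 0.9388618700946952]}
wrist {'fx': 273.9199429878796, 'fy': 273.9199429878796, 'cx': 253.10191835020584, 'cy': 198.44979514315153, 'k1': -0.03181386618624231, 'R': [[0.28865415630016417, 0.9574308628367869, -0.002218318788680016], [0.9260866870101692, -0.27861474207462283, 0.2544352051922498], [0.242986061726123, -0.07549813498556902, -0.967087279112145]], 't': [-0.5486439707539518, -0.027432004297168452, 0.3908954740833331]}
{'time': 0.15, 'joint_positions': array([ 1.17487735e+00,  8.78253727e-02,  1.37188687e+00,  9.33126332e-06,
        1.68359074e+00, -1.03080847e-01]), 'qvel': array([ 0.00115976, -0.00244161, -0.00632096, -0.00032244, -0.00041529,
        0.00199458]), 'joint_torque': array([ 1.32901088e-03, -3.40641439e+01, -3.02793217e+01,  7.18645169e-02,
        3.05720279e-02, -1.19843548e-04]), 'tool_pos': array([0.15860054, 0.52620659, 0.20456137]), 'ee_rot': array([-3.13989235e+00, -1.85214807e-04,  2.84875540e+00]), 'wrist_force': array([ 0.83967162, -0.48512299, -0.95632942]), 'wrist_torque': array([ 0.02045791, -0.05121284, -0.03457584]), 'finger_force': 0.0, 'width': 0.09430064947318659} -0.0188
```

View pics/scene0.png

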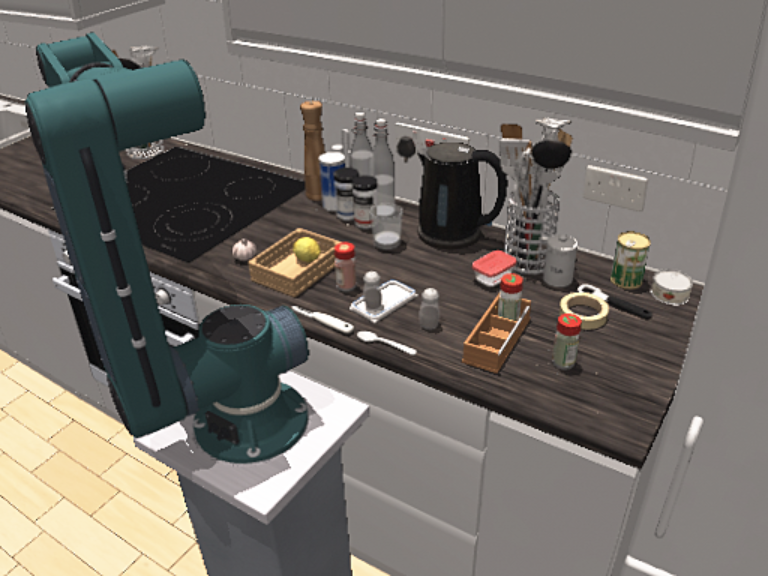

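View pics/top0.png

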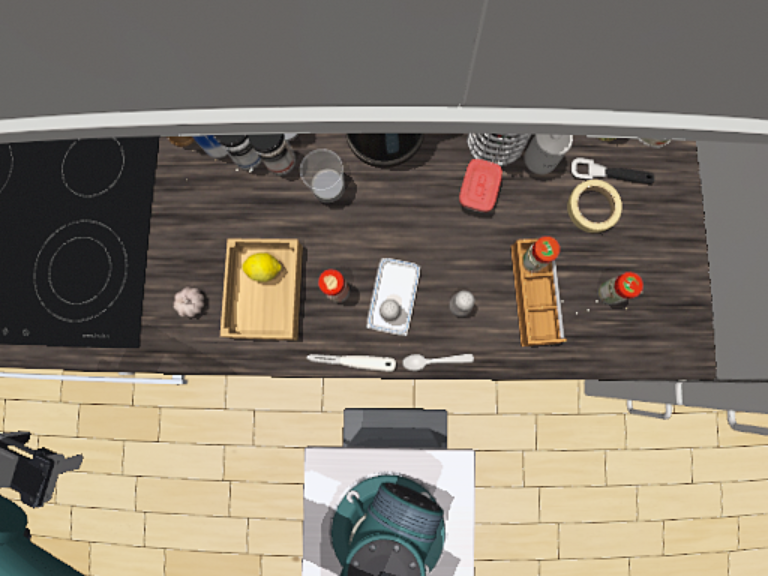

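The scene view and the top view (768x576, 1.5x native) show the same layout:
- **Garlic:** top view (188,302).
- **Crate:** (262,290), with the lemon in its far half.
- **Orange jar cap:** (332,284).
- **Tray:** (394,296), partner shaker near, empty half far.
- **Loose shaker:** (462,302).
- **Rack:** (540,292), rail on the right, with the jar in the far bay.
- **Green jar cap:** (628,286).

Next I'll measure all of these from both views.

```bash
cat > h.py <<'E'
import numpy as np, cv2
from bench import robot
def ray(c,uv):
    K=np.array([[c["fx"],0,c["cx"]],[0,c["fy"],c["cy"]],[0,0,1.]])
    p=cv2.undistortPoints(np.array([[uv]],float),K,np.array([c["k1"],0,0,0]))[0,0]
    # exact r-model: same polynomial (k1 only)
    R=np.array(c["R"]);t=np.array(c["t"])
    d=R.T@np.array([p[0],p[1],1]); return -R.T@t,d/np.linalg.norm(d)
def onplane(c,uv,z):
    o,d=ray(c,uv); return o+d*(z-o[2])/d[2]
def tri(rays):
    A=0;b=0
    for o,d in rays:
        P=np.eye(3)-np.outer(d,d);A=A+P;b=b+P@o
    X=np.linalg.solve(A,b); return X,[1000*np.linalg.norm((np.eye(3)-np.outer(d,d))@(X-o)) for o,d in rays]
def hsvmask(img,lo,hi):
    return cv2.inRange(cv2.cvtColor(img,cv2.COLOR_RGB2HSV),np.array(lo),np.array(hi))
def blobs(m,box=None,amin=40,k=3):
    if box is not None:
        z=np.zeros_like(m);x0,y0,x1,y1=box;z[y0:y1,x0:x1]=m[y0:y1,x0:x1];m=z
    m=cv2.morphologyEx(m,cv2.MORPH_CLOSE,np.ones((k,k),np.uint8))
    out=[]
    for q in cv2.findContours(m,cv2.RETR_EXTERNAL,cv2.CHAIN_APPROX_NONE)[0]:
        if cv2.contourArea(q)<amin: continue
        h=cv2.convexHull(q);M=cv2.moments(h);out.append(((M["m10"]/M["m00"],M["m01"]/M["m00"]),M["m00"],cv2.boundingRect(h),cv2.minAreaRect(h)))
    return out
def red(img): return hsvmask(img,(0,190,90),(6,255,255))|hsvmask(img,(174,190,90),(180,255,255))
E
cat > m1.py <<'E'
from h import *
I={n:robot.snapshot(n) for n in("scene","top")};C={n:robot.get_calibration(n) for n in I}
for n in I:
    cv2.imwrite(f"pics/n_{n}.png",I[n][:,:,::-1])
    print(n,"red");[print(" ",np.round(b[0],1),b[1],b[2]) for b in blobs(red(I[n]))]
    g=hsvmask(I[n],(0,0,110),(180,60,255))
    print(n,"grey");[print(" ",np.round(b[0],1),b[1],b[2]) for b in blobs(g,(100,150,480,250) if n=="top" else (150,150,320,240))]
    w=hsvmask(I[n],(10,90,110),(25,220,255))
    print(n,"wood");[print(" ",np.round(b[0],1),b[1],np.round(cv2.boxPoints(b[3]),1).tolist()) for b in blobs(w,(100,140,480,250),300)]
E
python3 m1.py
python3 - <<'E'
import cv2
i=cv2.imread('pics/n_top.png')[150:240,105:445]
cv2.imwrite('pics/ctop.png',cv2.resize(i,None,fx=2.35,fy=2.35,interpolation=cv2.INTER_CUBIC))
i=cv2.imread('pics/n_scene.png')[145:260,145:405]
cv2.imwrite('pics/cscene.png',cv2.resize(i,None,fx=3,fy=3,interpolation=cv2.INTER_CUBIC))
E
```

```text
scene red
  [379.  215.8] 162.5 (372, 209, 15, 15)
scene grey
  [216.8 234. ] 260.5 (204, 225, 37, 15)
  [255.7 226.9] 265.5 (238, 218, 40, 19)
  [203.7 215.1] 811.0 (179, 204, 57, 23)
  [261.2 198.1] 1447.0 (233, 178, 60, 38)
  [162.1 165.8] 147.0 (155, 159, 16, 14)
  [255.1 155.2] 236.5 (239, 150, 28, 13)
scene wood
  [196.3 173.5] 1714.5 [[160.6999969482422, 176.5], [215.8000030517578, 139.8000030517578], [235.8000030517578, 169.8000030517578], [180.6999969482422, 206.5]]
top red
  [418.6 189.9] 226.5 (410, 182, 18, 17)
  [220.4 187.8] 200.5 (213, 180, 16, 17)
  [362.9 166.9] 190.0 (355, 159, 18, 16)
top grey
  [290.8 240.1] 380.0 (268, 236, 56, 11)
  [237.3 241.5] 506.5 (204, 236, 60, 14)
  [307.9 201.2] 181.0 (300, 194, 18, 16)
  [124.8 200.9] 285.5 (115, 191, 20, 20)
  [406.2 192.2] 93.0 (400, 185, 12, 13)
  [374.8 195. ] 411.5 (368, 174, 16, 52)
  [263.  197.6] 1888.0 (237, 172, 56, 52)
  [354.1 172.6] 83.5 (350, 163, 10, 18)
  [471.8 187.7] 1158.0 (458, 150, 22, 100)
top wood
  [356.9 196.5] 1834.5 [[338.5, 159.89999389648438], [368.29998779296875, 156.1999969482422], [377.20001220703125, 227.39999389648438], [347.3999938964844, 231.10000610351562]]
  [172.9 192.2] 3194.0 [[146.5, 224.39999389648438], [148.89999389648438, 157.3000030517578], [198.3000030517578, 159.0], [196.0, 226.10000610351562]]
```

View pics/ctop.png

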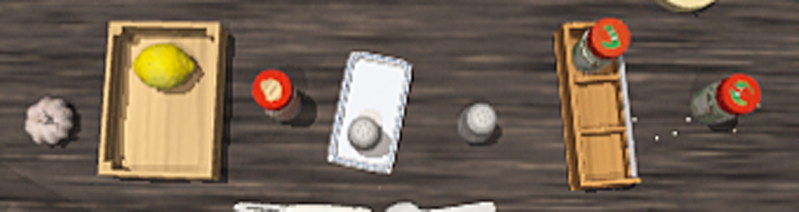

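View pics/cscene.png

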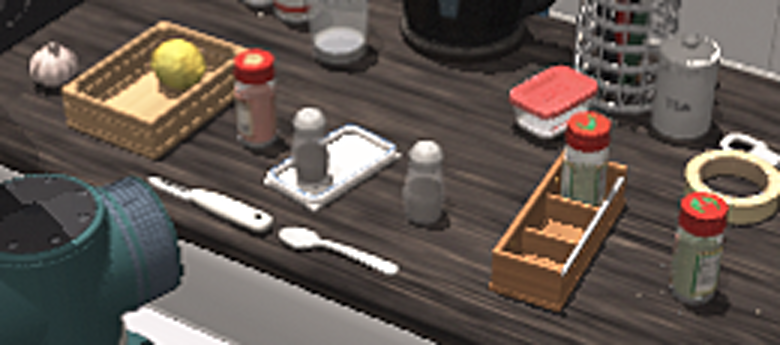

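The crops show each item clearly. In the top crop (2.35x, offset 105,150) the near rack end has corners at (572,188) and (638,184). In the scene crop (3x, offset 145,145) the caps are at (255,67) and (703,213), and the shaker dome is at (426,150).

Run:
```python
from h import *
C={n:robot.get_calibration(n) for n in("scene","top")}
T=lambda p:(p[0]/2.35+105,p[1]/2.35+150)
S=lambda p:(p[0]/3+145,p[1]/3+145)
pairs={"green cap":((418.6,189.9),(379,215.8)),"orange cap":((220.4,187.8),S((255,67))),
"shaker dome":(T((481,119)),S((426,150))),"garlic":((124.8,200.9),S((54,68))),
"rack NB":(T((572,188)),S((493,243))),"rack NF":(T((638,184)),S((561,285))),"rack FB":(T((556,26)),S((565,165))),
"crate NL":(T((99,175)),S((65,92))),"crate NR":(T((222,180)),S((152,139))),"crate FL":(T((110,22)),S((160,23))),"crate FR":(T((233,26)),S((243,55))),
"tray far-right":(T((412,62)),S((397,152))),"tray NL":(T((329,160)),S((268,180))),"tray FL":(T((350,52)),S((345,128))),"tray NR":(T((390,172)),S((318,206))),
"partner dome":(T((364,132)),S((309,118)))}
for k,(t,s) in pairs.items():
    X,e=tri([ray(C["top"],t),ray(C["scene"],s)]); print(k,np.round(X*1000,1),np.round(e,1))
```

```text
green cap [ 448.1 -423.8   96.8] [1. 1.]
orange cap [449.6 102.2  93.9] [2.6 2.6]
shaker dome [ 419.4 -134.5   83.3] [2.7 2.7]
garlic [422.2 392.1  17.7] [3.5 3.5]
rack NB [ 346.8 -246.5   54.9] [7.3 7.3]
rack NF [ 349.9 -325.4   35.1] [1.8 1.8]
rack FB [ 544.3 -235.7   24.9] [3.9 3.9]
crate NL [353.6 309.3  47. ] [4.5 4.5]
crate NR [347.7 169.3  32.9] [1.3 1.3]
crate FL [537.7 310.8  47.2] [0.9 0.9]
crate FR [526.8 164.8  51.5] [7.6 7.6]
tray far-right [498.4 -56.4   6.8] [0.4 0.4]
tray NL [378.5  40.7   5.7] [3.5 3.5]
tray FL [510.7  20.5   5.7] [0.4 0.4]
tray NR [364.7 -33.8   7.7] [3.7 3.7]
partner dome [402.2  -2.3  88. ] [2. 2.]
```

>>> move_arm(motion=[0,0,0.155,0,0,-0.05,1,0,0,0.155,0,0,-0.05,1,0,0,0.155,0,0,-0.05,1,0,0,0.155,0,0,-0.05,1,0,0,0.155,0,0,-0.05,1,0,0,0.155,0,0,-0.05,1,0,0,0.155,0,0,-0.05,1,0,0,0.155,0,0,-0.05,1,0,0,0.155,0,0,-0.05,1,0,0,0.155,0,0,-0.05,1,0,0,0.155,0,0,-0.05,1,0,0,0.155,0,0,-0.05,1])

```text
time: 1.25
tool_pos: [0.1587, 0.5265, 0.2656]
ee_rot: [-3.142, 0.0, 1.382]
wrist_force: [-0.9, -0.2, -0.7]
width: 0.0941
finger_force: 0.0
```

```bash
cat >> h.py <<'E'
from scipy.spatial.transform import Rotation as Ro
def plan(x,y,z,yaw=None,n=12):
    o=robot.get_obs();p=np.array(o["tool_pos"]);R=Ro.from_euler("xyz",o["ee_rot"]).as_matrix()
    d=R.T@(np.array([x,y,z])-p)*10
    s=f"t={o['time']:.2f} tool {np.round(p*1000,1)} rpy {np.round(np.degrees(o['ee_rot']),2)} q {np.round(o['joint_positions'],2)} w {o['width']*1000:.1f} | shift {np.round(d,3)} /{n}: {np.round(d/n,4)}"
    if yaw is not None:
        dy=(o["ee_rot"][2]-np.radians(yaw)); s+=f" turn z {np.degrees(dy)/45:.3f} (/{n} {np.degrees(dy)/45/n:.4f})"
    print(s)
E
python3 -c "
from h import *
plan(0.33,-0.05,0.28,0,12)"
```

```text
t=1.25 tool [158.7 526.5 265.6] rpy [-1.800e+02  1.000e-02  7.918e+01] q [1.17 0.08 1.26 0.   1.8  1.36] w 94.1 | shift [-5.341  2.765 -0.143] /12: [-0.4451  0.2304 -0.0119] turn z 1.760 (/12 0.1466)
```

>>> move_arm(motion=[0,0,0,-0.18,0.09,0,1,0,0,0,-0.36,0.18,0,1,0,0,0,-0.36,0.18,0,1,0,0,0,-0.36,0.18,0,1,0,0,0,-0.36,0.18,0,1,0,0,0,-0.36,0.18,0,1,0,0,0,-0.36,0.18,0,1,0,0,0,-0.36,0.18,0,1,0,0,0,-0.36,0.18,0,1,0,0,0,-0.36,0.18,0,1,0,0,0,-0.36,0.18,0,1,0,0,0,-0.36,0.18,0,1])

```text
time: 2.25
tool_pos: [0.2868, 0.0802, 0.2657]
ee_rot: [3.14, -0.001, 1.389]
wrist_force: [1.3, 0.7, 0.6]
width: 0.0941
finger_force: 0.0
```

```bash
python3 -c "
from h import *
plan(0.36,-0.35,0.28,-3,12)"
```

```text
t=2.25 tool [286.8  80.2 265.7] rpy [ 1.799e+02 -4.000e-02  7.957e+01] q [ 0.08 -0.5   1.73  0.    1.9   0.26] w 94.1 | shift [-4.098  1.499 -0.143] /12: [-0.3415  0.1249 -0.0119] turn z 1.835 (/12 0.1529)
```

>>> move_arm(motion=[0,0,0,-0.34,0.125,0,1,0,0,0,-0.34,0.125,0,1,0,0,0,-0.34,0.125,0,1,0,0,0,-0.34,0.125,0,1,0,0,0,-0.34,0.125,0,1,0,0,0,-0.34,0.125,0,1,0,0,0,-0.34,0.125,0,1,0,0,0,-0.34,0.125,0,1,0,0,0,-0.34,0.125,0,1,0,0,0,-0.34,0.125,0,1,0,0,0,-0.34,0.125,0,1,0,0,0,-0.34,0.125,0,1])

```text
time: 3.25
tool_pos: [0.3602, -0.3485, 0.2653]
ee_rot: [3.142, -0.0, 1.387]
wrist_force: [-0.6, 0.1, -0.0]
width: 0.0939
finger_force: 0.0
```

>>> move_arm(motion=[0,0,0.153,0,0,0,1,0,0,0.153,0,0,0,1,0,0,0.153,0,0,0,1,0,0,0.153,0,0,0,1,0,0,0.153,0,0,0,1,0,0,0.153,0,0,0,1,0,0,0.153,0,0,0,1,0,0,0.153,0,0,0,1,0,0,0.153,0,0,0,1,0,0,0.153,0,0,0,1,0,0,0.153,0,0,0,1,0,0,0.15,0,0,0,1])

```text
time: 4.25
tool_pos: [0.3603, -0.3465, 0.2653]
ee_rot: [-3.141, 0.0, -0.058]
wrist_force: [-0.7, -0.7, 0.5]
width: 0.0944
finger_force: 0.0
```

```bash
python3 -c "
from h import *
plan(0.448,-0.424,0.2,0,12)
np.save('w1c.npy',robot.get_calibration('wrist'),allow_pickle=True)
cv2.imwrite('pics/w1.png',robot.snapshot('wrist')[:,:,::-1])"
```

```text
t=4.25 tool [ 360.3 -346.5  265.3] rpy [-1.7998e+02  1.0000e-02 -3.3000e+00] q [-0.88 -0.03  1.37  0.    1.8   0.75] w 94.4 | shift [0.921 0.723 0.652] /12: [0.0767 0.0602 0.0544] turn z -0.073 (/12 -0.0061)
```

View pics/w1.png

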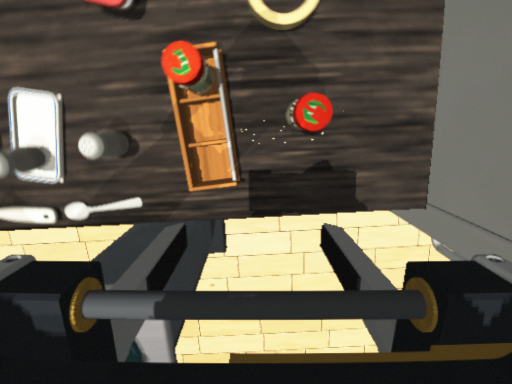

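The wrist view has the rack from (168,45) to (238,190), with empty bays at (205,118) and (212,160). The green jar's cap is at (314,112). The tray's empty half is at (36,110) and the shaker at (100,145).

Run:
```python
from h import *
c=np.load('w1c.npy',allow_pickle=True).item(); I=cv2.imread('pics/w1.png')[:,:,::-1].copy()
T=cv2.imread('pics/n_top.png')[:,:,::-1].copy(); ct=robot.get_calibration('top')
for b in blobs(red(I),amin=200): print(np.round(b[0],1),b[2],np.round(1e3*onplane(c,b[0],.0955),1))
g=[b for b in blobs(red(I),(280,80,350,140),200)][0][0]
X,e=tri([ray(c,g),ray(ct,(418.6,189.9))]);print("green cap",X*1000,e)
m=hsvmask(I,(8,110,80),(20,240,255)); z=np.zeros_like(m); z[40:195,165:245]=m[40:195,165:245]
z=cv2.morphologyEx(z,cv2.MORPH_CLOSE,np.ones((5,5),np.uint8))
q=max(cv2.findContours(z,0,1)[0],key=cv2.contourArea); hl=cv2.convexHull(q)
ap=cv2.approxPolyDP(hl,3,True)[:,0]; print(ap.tolist())
for p in ap: print(p, np.round(1e3*onplane(c,tuple(map(float,p)),.05),1), np.round(1e3*onplane(c,tuple(map(float,p)),.0),1))
cr=np.hstack([cv2.resize(I[30:205,150:250],None,fx=3.4,fy=3.4,interpolation=2),cv2.resize(I[70:200,0:140],(440,595)[0:1]*1+(409,),interpolation=2) if 0 else cv2.resize(I[30:205,0:130],None,fx=3.4,fy=3.4,interpolation=2)])
cv2.imwrite('pics/w1c.png',cr[:,:,::-1]); print(cr.shape)
```

```text
[312.7 111.8] (294, 93, 38, 39) [ 448.1 -425.1   95.5]
[181.4  61.9] (162, 41, 40, 44) [ 513.6 -271.5   95.5]
green cap [ 448.57838946 -426.24631452   89.49536218] [np.float64(0.2570592515237401), np.float64(0.2570592515238092)]
[[175, 49], [212, 55], [239, 177], [234, 186], [188, 190], [166, 78]]
[175  49] [ 540.1 -254.5   50. ] [ 553.5 -242.2    0. ]
[212  55] [ 529.7 -302.5   50. ] [ 541.8 -296.4    0. ]
[239 177] [ 364.6 -326.8   50. ] [ 355.7 -323.6    0. ]
[234 186] [ 351.6 -318.5   50. ] [ 341.1 -314.3    0. ]
[188 190] [ 349.5 -250.    50. ] [ 338.7 -237.1    0. ]
[166  78] [ 505.3 -238.    50. ] [ 514.2 -223.6    0. ]
(595, 782, 3)
```

View pics/w1c.png

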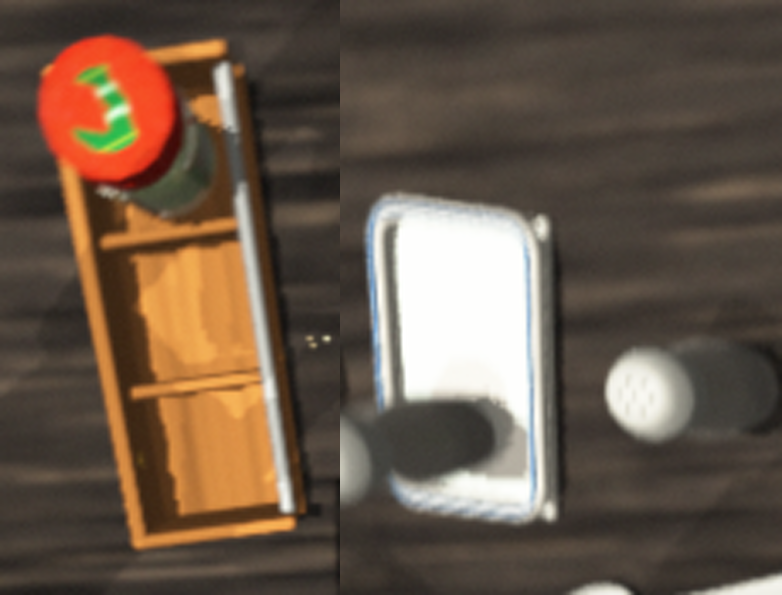

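The crop (3.4x, offset 150,30) shows the rack's near end top with corners (136,548) and (296,527), and its far-front end corner at (228,40). The divider tops run (102,243)-(240,225) and (133,393)-(262,376).

Run:
```python
from h import *
c=np.load('w1c.npy',allow_pickle=True).item();ct=robot.get_calibration('top')
W=lambda a,b:(a/3.4+150,b/3.4+30)
P={"NB":(136,548,.05),"NF":(296,527,.05),"FF":(228,40,.05),"d1 back":(102,243,.036),"d1 front":(240,225,.036),"d2 back":(133,393,.036),"d2 front":(262,376,.036),"railF":(220,65,.039),"railN":(287,512,.039),"backouter mid":(88,300,.05)}
Q={}
for k,(a,b,z) in P.items(): Q[k]=onplane(c,W(a,b),z); print(k,np.round(Q[k]*1e3,1))
v=Q["FF"]-Q["NF"];print("len",np.linalg.norm(v),"dir deg",np.degrees(np.arctan2(v[1],v[0])))
for k,l in(("railN","railF"),("d2 front","d2 back"),("d1 front","d1 back"),("NF","NB")):
    u=Q[l]-Q[k];print(k,np.linalg.norm(u),np.degrees(np.arctan2(u[1],u[0])))
# height check from two views
T=lambda p:(p[0]/2.35+105,p[1]/2.35+150)
for k,t,w in(("NB",(572,190),(136,548)),("NF",(638,184),(296,527))):
    X,e=tri([ray(c,W(*w)),ray(ct,T(t))]);print(k,np.round(X*1e3,1),np.round(e,1))
```

```text
NB [ 347.6 -252.7   50. ]
NF [ 352.8 -323.1   50. ]
FF [ 545.3 -310.6   50. ]
d1 back [ 475.4 -249.9   36. ]
d1 front [ 479. -308.   36.]
d2 back [ 413.1 -255.8   36. ]
d2 front [ 417.  -312.2   36. ]
railF [ 539.5 -305.5   39. ]
railN [ 357.6 -318.8   39. ]
backouter mid [ 452.3 -244.9   50. ]
len 0.19282614545385837 dir deg 3.7086275364793995
railN 0.18239479226264138 4.178532652398339
d2 front 0.05651912617671492 93.9228047703777
d1 front 0.058287377673897446 93.47691387496289
NF 0.07052307180054065 94.28626511726496
NB [ 342.  -246.8   25.9] [0.2 0.2]
NF [ 349.4 -322.6   37.1] [0.9 0.9]
```

>>> move_arm(motion=[0,0,-0.08,0,0,0,1,0,0,-0.08,0,0,0,1,0,0,0,0,0,0,1])

```text
time: 4.55
tool_pos: [0.3603, -0.3465, 0.2653]
ee_rot: [-3.141, 0.0, 0.077]
wrist_force: [-0.7, 0.3, -1.0]
width: 0.0937
finger_force: 0.0
```

Run:
```python
from h import *
plan(0.4483,-0.4255,0.18,3.9,8)
ct=robot.get_calibration('top');print(onplane(ct,(362.9,166.9),.0955))
```

```text
t=4.55 tool [ 360.3 -346.5  265.3] rpy [-1.7998e+02  1.0000e-02  4.4200e+00] q [-0.88 -0.03  1.37  0.    1.8   0.61] w 93.7 | shift [0.817 0.855 0.853] /8: [0.1021 0.1069 0.1066] turn z 0.012 (/8 0.0014)
[ 0.50829465 -0.27419359  0.0955    ]
```

>>> move_arm(motion=[0,0,0,0.102,0.107,0.107,1,0,0,0,0.102,0.107,0.107,1,0,0,0,0.102,0.107,0.107,1,0,0,0,0.102,0.107,0.107,1,0,0,0,0.102,0.107,0.107,1,0,0,0,0.102,0.107,0.107,1,0,0,0,0.102,0.107,0.107,1,0,0,0,0.102,0.107,0.107,1,0,0,0,0,0,0,1])

```text
time: 5.3
tool_pos: [0.4483, -0.4261, 0.1759]
ee_rot: [-3.137, 0.003, 0.074]
wrist_force: [-0.6, 0.2, -0.4]
width: 0.0941
finger_force: 0.0
```

Run:
```python
from h import *
plan(0.4483,-0.4255,0.053,3.9,8)
c=robot.get_calibration('wrist');I=robot.snapshot('wrist')
cv2.imwrite('pics/w2.png',I[:,:,::-1]);np.save('w2c.npy',c,allow_pickle=True)
for b in blobs(red(I),amin=200): print(np.round(b[0],1),b[2],np.round(1e3*onplane(c,b[0],.0955),1))
```

```text
t=5.30 tool [ 448.3 -426.1  175.9] rpy [-1.7976e+02  1.7000e-01  4.2400e+00] q [-0.85  0.25  1.24  0.    1.65  0.65] w 94.1 | shift [ 4.000e-03 -1.000e-03  1.229e+00] /8: [ 5.000e-04 -1.000e-04  1.536e-01] turn z 0.008 (/8 0.0009)
[249.9 204.4] (228, 180, 45, 49) [ 447.9 -423.3   95.5]
[ 84.  129.4] (59, 105, 50, 51) [ 508.9 -263.6   95.5]
```

View pics/w2.png

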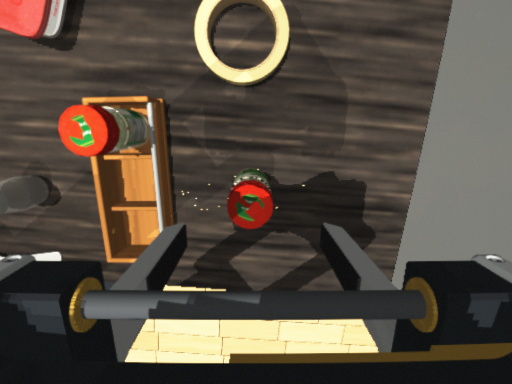

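The view agrees: the green cap is centred at (250,204), about 3 mm from the tool axis. The rack jar is at (84,129). Next I descend and grip.

>>> move_arm(motion=[0,0,0,0,-0.02,0.12,1,0,0,0,0,0,0.2,1,0,0,0,0,0,0.2,1,0,0,0,0,0,0.2,1,0,0,0,0,0,0.2,1,0,0,0,0,0,0.2,1,0,0,0,0,0,0.11,1,0,0,0,0,0,0,1,0,0,0,0,0,0,0,0,0,0,0,0,0,0,0,0,0,0,0,0,0,0,0,0,0,0,0,0])

```text
time: 6.35
tool_pos: [0.4486, -0.4247, 0.0587]
ee_rot: [3.139, -0.002, 0.074]
wrist_force: [-0.4, -0.7, -0.6]
width: 0.071
finger_force: 0.0
```

>>> move_arm(motion=[0,0,0,0,0,0,0,0,0,0,0,0,0,0,0,0,0,0,0,0,0])

```text
time: 6.6
tool_pos: [0.448, -0.4241, 0.0572]
ee_rot: [3.141, -0.0, 0.074]
wrist_force: [0.5, 0.9, 0.1]
width: 0.0508
finger_force: 0.0
```

>>> move_arm(motion=[0,0,0,0,0,0,0,0,0,0,0,0,0,0,0,0,0,0,0,0,0,0,0,0,0,0,0,0,0,0,0,0,0,-0.1,0,0,0,0,0,0,-0.2,0,0,0,0,0,0,-0.2,0,0,0,0,0,0,-0.2,0,0,0,0,0,0,-0.15,0,0,0,0,0,0,0,0])

```text
time: 7.43
tool_pos: [0.4494, -0.4257, 0.147]
ee_rot: [3.135, -0.005, 0.074]
wrist_force: [1.5, 0.0, -0.4]
width: 0.0441
finger_force: 30.0
```

Run:
```python
from h import *
plan(0.446,-0.2815,0.142,3.9,8); print(robot.get_obs()['finger_force'])
```

```text
t=7.43 tool [ 449.4 -425.7  147. ] rpy [179.62  -0.29   4.24] q [-0.85  0.25  1.3  -0.    1.58  0.65] w 44.1 | shift [ 0.072 -1.441  0.04 ] /8: [ 0.009  -0.1801  0.005 ] turn z 0.008 (/8 0.0009)
29.967268696054816
```

>>> move_arm(motion=[0,0,0,0.007,-0.1,0,0,0,0,0,0.007,-0.18,0,0,0,0,0,0.007,-0.18,0,0,0,0,0,0.007,-0.18,0,0,0,0,0,0.007,-0.18,0,0,0,0,0,0.007,-0.18,0,0,0,0,0,0.007,-0.18,0,0,0,0,0,0.007,-0.18,0,0,0,0,0,0.007,-0.08,0,0,0,0,0,0,0,0,0,0,0,0,0,0,0,0])

```text
time: 8.35
tool_pos: [0.4432, -0.2795, 0.141]
ee_rot: [-3.141, 0.001, 0.075]
wrist_force: [0.3, 0.2, -1.4]
width: 0.044
finger_force: 30.0
```

Run:
```python
from h import *
plan(0.446,-0.2815,0.1,3.9,8)
I=robot.snapshot('wrist');c=robot.get_calibration('wrist');s=robot.snapshot('scene');np.save('w3c.npy',c,allow_pickle=True)
a=cv2.resize(I[100:260,170:330],(400,400),interpolation=2)
b=cv2.resize(s[165:265,290:390],(400,400),interpolation=2)
cv2.imwrite('pics/w3.png',np.hstack([a,b])[:,:,::-1])
```

```text
t=8.35 tool [ 443.2 -279.5  141. ] rpy [-1.7998e+02  6.0000e-02  4.2900e+00] q [-0.67  0.05  1.54 -0.    1.55  0.83] w 44.0 | shift [0.027 0.022 0.41 ] /8: [0.0034 0.0028 0.0513] turn z 0.009 (/8 0.0011)
```

View pics/w3.png

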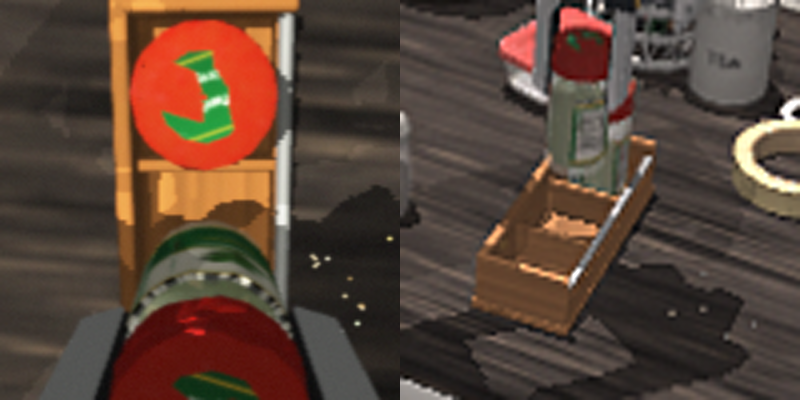

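The wrist crop shows the held jar's foot (x≈210) lined up with the bay, which spans 137-275. The far divider is at row 163. I'll compute the fine correction from this closer view.

Run:
```python
from h import *
c=np.load('w3c.npy',allow_pickle=True).item()
W=lambda a,b:(a/2.5+170,b/2.5+100)
for k,(a,b,z) in {"d1 mid":(207,163,.036),"back inner top at d1":(133,165,.05),"rail inner":(278,160,.039),"back inner lower":(136,215,.05),"rail lower":(278,215,.039),"d1L":(140,165,.036),"d1R":(275,161,.036),"rackjar cap top":(204,93,.114)}.items(): print(k,np.round(1e3*onplane(c,W(a,b),z),1))
plan(.446,-.2815,.065)
```

```text
d1 mid [ 478.6 -277.9   36. ]
back inner top at d1 [ 477.6 -248.5   50. ]
rail inner [ 482.4 -306.9   39. ]
back inner lower [ 457.4 -250.7   50. ]
rail lower [ 459.4 -309.2   39. ]
d1L [ 475.7 -250.1   36. ]
d1R [ 481.5 -306.    36. ]
rackjar cap top [ 509.9 -274.7  114. ]
t=8.45 tool [ 443.4 -280.4  141.4] rpy [-1.80e+02  3.00e-02  4.21e+00] q [-0.67  0.05  1.53 -0.    1.55  0.83] w 44.3 | shift [0.026 0.013 0.764] /12: [0.0022 0.0011 0.0636]
```

>>> move_arm(motion=[0,0,0,0.03,0,0,0,0,0,0,0,0,0.06,0,0,0,0,0,0,0.12,0,0,0,0,0,0,0.12,0,0,0,0,0,0,0.12,0,0,0,0,0,0,0.12,0,0,0,0,0,0,0.1,0,0,0,0,0,0,0.06,0,0,0,0,0,0,0.03,0,0,0,0,0,0,0.02,0,0,0,0,0,0,0,0,0,0,0,0,0,0,0])

```text
time: 9.45
tool_pos: [0.4469, -0.2799, 0.0674]
ee_rot: [3.141, -0.001, 0.074]
wrist_force: [-0.1, 0.2, 0.4]
width: 0.0439
finger_force: 30.0
```

Run:
```python
from h import *
plan(.4466,-.2803,.0645); print(robot.get_obs()['wrist_force'])
```

```text
t=9.45 tool [ 446.9 -279.9   67.4] rpy [ 1.7996e+02 -5.0000e-02  4.2400e+00] q [-0.67  0.11  1.63  0.    1.41  0.83] w 43.9 | shift [-0.004  0.004  0.029] /12: [-0.0003  0.0003  0.0024]
[-0.09787729  0.19617564  0.43340956]
```

>>> move_arm(motion=[0,0,0,0,0,0.02,0,0,0,0,0,0,0.01,0,0,0,0,0,0,0,0])

```text
time: 9.7
tool_pos: [0.447, -0.28, 0.0648]
ee_rot: [3.141, -0.001, 0.074]
wrist_force: [-0.9, 0.7, 2.2]
width: 0.0443
finger_force: 30.0
```

>>> move_arm(motion=[0,0,0,0,0,0.01,0,0,0,0,0,0,0,0.8,0,0,0,0,0,0,0.8,0,0,0,0,0,0,0.8,0,0,0,0,0,0,0.8,0,0,0,0,0,0,0.8,0,0,0,0,0,-0.1,0.8,0,0,0,0,0,-0.25,0.8,0,0,0,0,0,-0.3,0.8,0,0,0,0,0,-0.3,0.8,0,0,0,0,0,-0.3,1,0,0,0,0,0,0,1])

```text
time: 10.7
tool_pos: [0.4494, -0.2818, 0.1964]
ee_rot: [3.132, -0.01, 0.074]
wrist_force: [0.3, 0.2, 1.1]
width: 0.0853
finger_force: 0.0
```

Run:
```python
from h import *
plan(.40,.102,.19,3.9)
t=robot.snapshot('top')
ct=robot.get_calibration('top')
for b in blobs(red(t),(200,150,440,215)): print(np.round(b[0],1),np.round(1e3*onplane(ct,b[0],.1035),1),np.round(1e3*onplane(ct,b[0],.0955),1))
```

```text
t=10.70 tool [ 449.4 -281.8  196.4] rpy [179.46  -0.6    4.24] q [-0.67  0.03  1.44  0.    1.65  0.83] w 85.3 | shift [-0.209 -3.865  0.025] /12: [-0.0174 -0.3221  0.0021] turn z 0.008 (/12 0.0006)
[220.4 187.8] [446.3 103.  103.5] [447.7 104.1  95.5]
```

>>> move_arm(motion=[0,0,0,0.012,-0.16,0,1,0,0,0,0.024,-0.34,0,1,0,0,0,0.024,-0.34,0,1,0,0,0,0.024,-0.34,0,1,0,0,0,0.024,-0.34,0,1,0,0,0,0.024,-0.34,0,1,0,0,0,0.024,-0.34,0,1,0,0,0,0.024,-0.34,0,1,0,0,0,0.024,-0.34,0,1,0,0,0,0.024,-0.34,0,1,0,0,0,0.024,-0.34,0,1,0,0,0,0.03,-0.27,0,1])

```text
time: 11.75
tool_pos: [0.4439, 0.1073, 0.1859]
ee_rot: [-3.141, 0.004, 0.076]
wrist_force: [0.7, -0.4, -0.4]
width: 0.0943
finger_force: 0.0
```

>>> move_arm(motion=[0,0,0,0,0,0,1])

```text
time: 11.83
tool_pos: [0.4441, 0.1091, 0.1858]
ee_rot: [-3.139, 0.004, 0.081]
wrist_force: [-0.0, 0.6, -0.5]
width: 0.094
finger_force: 0.0
```

Run:
```python
from h import *
c=robot.get_calibration('wrist');I=robot.snapshot('wrist');ct=robot.get_calibration('top')
for b in blobs(red(I),(200,120,320,240),200):
  print(np.round(b[0],1),b[2],np.round(1e3*onplane(c,b[0],.0955),1)); print(tri([ray(c,b[0]),ray(ct,(220.4,187.8))]))
plan(.449,.1025,.056)
cv2.imwrite('pics/w4.png',I[:,:,::-1]);np.save('w4c.npy',c,allow_pickle=True)
```

```text
[260.3 198.6] (239, 176, 44, 46) [447.7 101.6  95.5]
(array([0.44781772, 0.10271403, 0.09774989]), [np.float64(1.123393898054645), np.float64(1.1233938980547444)])
t=11.88 tool [444.4 106.8 185.9] rpy [-179.98    0.24    4.53] q [ 0.11 -0.11  1.61  0.    1.65  1.6 ] w 93.8 | shift [0.048 0.047 1.299] /12: [0.004  0.0039 0.1082]
```

View pics/w4.png

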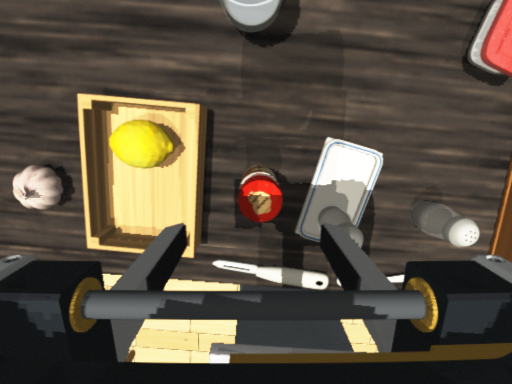

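The orange cap is centred at (260,199), which puts the jar at (447.8, 102.2). The crate, lemon, garlic and the turned tray are all in view, and the descent is clear.

>>> move_arm(motion=[0,0,0,0.034,0.043,0.05,0.78,0,0,0,0,0,0.2,0.78,0,0,0,0,0,0.2,0.78,0,0,0,0,0,0.2,0.78,0,0,0,0,0,0.2,0.78,0,0,0,0,0,0.2,0.78,0,0,0,0,0,0.19,0.78,0,0,0,0,0,0.05,0.78,0,0,0,0,0,0,0,0,0,0,0,0,0,0,0,0,0,0,0,0,0,0,0,0,0,0,0,0])

```text
time: 12.88
tool_pos: [0.4512, 0.1002, 0.0604]
ee_rot: [-3.141, -0.003, 0.074]
wrist_force: [1.1, 1.0, -0.0]
width: 0.0499
finger_force: 0.3
```

>>> move_arm(motion=[0,0,0,0,0,0,0,0,0,0,0,0,0,0,0,0,0,0,0,0,0])

```text
time: 13.13
tool_pos: [0.4511, 0.1006, 0.0602]
ee_rot: [-3.141, -0.003, 0.074]
wrist_force: [0.5, 1.1, 4.2]
width: 0.044
finger_force: 29.8
```

>>> move_arm(motion=[0,0,0,0,0,-0.08,0,0,0,0,0,0,-0.2,0,0,0,0,0,0,-0.25,0,0,0,0,0,0,-0.25,0,0,0,0,0,0,-0.25,0,0,0,0,0,0,-0.2,0,0,0,0,0,0,-0.07,0,0,0,0,0,0,0,0])

```text
time: 13.8
tool_pos: [0.4511, 0.1004, 0.191]
ee_rot: [3.142, -0.004, 0.074]
wrist_force: [-0.8, 0.3, -1.3]
width: 0.0445
finger_force: 29.8
```

Run:
```python
from h import *
plan(.387,-.285,.175,3.9,13)
```

```text
t=13.80 tool [451.1 100.4 191. ] rpy [180.    -0.23   4.25] q [ 0.1  -0.11  1.59 -0.    1.65  1.59] w 44.5 | shift [-0.925  3.796  0.156] /13: [-0.0711  0.292   0.012 ] turn z 0.008 (/13 0.0006)
```

>>> move_arm(motion=[0,0,0,-0.04,0.16,0,0,0,0,0,-0.08,0.34,0,0,0,0,0,-0.085,0.35,0,0,0,0,0,-0.085,0.35,0,0,0,0,0,-0.085,0.35,0,0,0,0,0,-0.085,0.35,0,0,0,0,0,-0.085,0.35,0,0,0,0,0,-0.085,0.35,0,0,0,0,0,-0.085,0.35,0,0,0,0,0,-0.085,0.35,0,0,0,0,0,-0.085,0.35,0,0,0,0,0,-0.04,0.146,0,0])

```text
time: 14.8
tool_pos: [0.3837, -0.2882, 0.1861]
ee_rot: [-3.14, 0.004, 0.07]
wrist_force: [-0.2, 0.6, -1.1]
width: 0.0444
finger_force: 29.8
```

>>> move_arm(motion=[0,0,0,0,0,0.15,0,0,0,0,0,0,0.15,0,0,0,0,0,0,0.1,0,0,0,0,0,0,0.05,0,0,0,0,0,0,0,0,0,0,0,0,0,0,0])

```text
time: 15.3
tool_pos: [0.3858, -0.2845, 0.1433]
ee_rot: [-3.141, 0.001, 0.075]
wrist_force: [0.1, -0.6, -1.1]
width: 0.0446
finger_force: 29.8
```

Run:
```python
from h import *
plan(.387,-.285,.069,4.2)
I=robot.snapshot('wrist');c=robot.get_calibration('wrist');s=robot.snapshot('scene');np.save('w5c.npy',c,allow_pickle=True)
a=cv2.resize(I[80:240,170:330],(400,400),interpolation=2)
b=cv2.resize(s[165:265,290:390],(400,400),interpolation=2)
cv2.imwrite('pics/w5.png',np.hstack([a,b])[:,:,::-1])
```

```text
t=15.30 tool [ 385.8 -284.5  143.3] rpy [-1.7995e+02  4.0000e-02  4.2700e+00] q [-0.75 -0.05  1.63  0.    1.56  0.74] w 44.6 | shift [0.013 0.006 0.743] /12: [0.001  0.0005 0.062 ] turn z 0.002 (/12 0.0001)
```

View pics/w5.png

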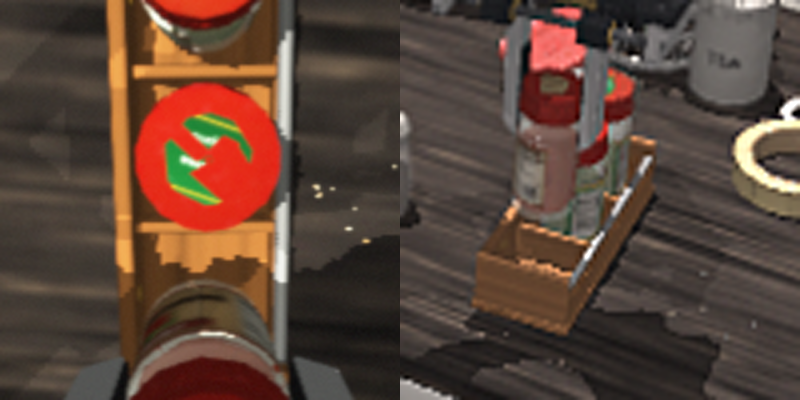

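The green jar stands upright in the middle bay, with its cap at (208,157). The orange jar is lined up over the near bay, with divider 2 at row 226.

Run:
```python
from h import *
c=np.load('w5c.npy',allow_pickle=True).item()
W=lambda a,b:(a/2.5+170,b/2.5+80)
for k,(a,b,z) in {"d2":(207,226,.036),"d1":(206,71,.036),"d2L":(140,228,.036),"d2R":(273,225,.036),"cap":(208,157,.114)}.items(): print(k,np.round(1e3*onplane(c,W(a,b),z),1))
```

```text
d2 [ 415.6 -283.1   36. ]
d1 [ 478.1 -278.1   36. ]
d2L [ 412.7 -254.9   36. ]
d2R [ 418.2 -310.9   36. ]
cap [ 448.6 -281.   114. ]
```

>>> move_arm(motion=[0,0,0,0.015,0.006,0,0,0,0,0,0,0,0.06,0,0,0,0,0,0,0.12,0,0,0,0,0,0,0.12,0,0,0,0,0,0,0.12,0,0,0,0,0,0,0.12,0,0,0,0,0,0,0.1,0,0,0,0,0,0,0.05,0,0,0,0,0,0,0.03,0,0,0,0,0,0,0.02,0,0,0,0,0,0,0.01,0,0,0,0,0,0,0,0])

```text
time: 16.4
tool_pos: [0.3877, -0.2858, 0.0692]
ee_rot: [3.141, -0.001, 0.074]
wrist_force: [0.2, -0.4, -1.5]
width: 0.0442
finger_force: 29.8
```

>>> move_arm(motion=[0,0,0,0,0,0,0])

```text
time: 16.48
tool_pos: [0.3878, -0.2858, 0.0695]
ee_rot: [3.141, -0.001, 0.074]
wrist_force: [-0.3, -0.7, -1.6]
width: 0.0443
finger_force: 29.8
```

>>> move_arm(motion=[0,0,0,0,0,0.015,0,0,0,0,0,0,0,0])

```text
time: 16.65
tool_pos: [0.3879, -0.2857, 0.0681]
ee_rot: [3.141, -0.001, 0.074]
wrist_force: [0.3, 1.1, 0.6]
width: 0.0443
finger_force: 29.8
```

Release and rise.

>>> move_arm(motion=[0,0,0,0,0,0.01,0,0,0,0,0,0,0,0.8,0,0,0,0,0,0,0.8,0,0,0,0,0,0,0.8,0,0,0,0,0,0,0.8,0,0,0,0,0,0,0.8,0,0,0,0,0,-0.1,0.8,0,0,0,0,0,-0.25,0.8,0,0,0,0,0,-0.3,0.8,0,0,0,0,0,-0.3,0.8,0,0,0,0,0,-0.3,0.8,0,0,0,0,0,0,0.8])

```text
time: 17.65
tool_pos: [0.39, -0.288, 0.1996]
ee_rot: [3.131, -0.009, 0.074]
wrist_force: [0.2, -0.7, 0.9]
width: 0.0749
finger_force: 0.0
```

Run:
```python
from h import *
plan(.419,-.1345,.19,0)
# tray from w4 wrist view
c=np.load('w4c.npy',allow_pickle=True).item();I=cv2.imread('pics/w4.png')[:,:,::-1].copy()
m=hsvmask(I,(0,0,120),(180,70,255))
for b in blobs(m,(290,130,390,250),500,5):
  print(b[0],np.round(cv2.boxPoints(b[3]),1).tolist())
  P=[onplane(c,tuple(map(float,p)),.015) for p in cv2.boxPoints(b[3])]
  print(np.round(np.array(P)*1e3,1).tolist(), np.round(np.mean(P,0)*1e3,1),[round(1e3*np.linalg.norm(P[i]-P[i-1]),1) for i in range(4)])
a=cv2.resize(I[125:255,285:395],None,fx=4.5,fy=4.5,interpolation=2)
cv2.imwrite('pics/tray.png',a[:,:,::-1])
```

```text
t=17.65 tool [ 390.  -288.   199.6] rpy [179.42  -0.54   4.24] q [-0.75 -0.07  1.54  0.    1.66  0.74] w 74.9 | shift [ 0.402 -1.51   0.084] /12: [ 0.0335 -0.1258  0.007 ] turn z 0.094 (/12 0.0079)
(340.6531986531986, 186.4225125876502) [[294.20001220703125, 229.89999389648438], [327.3999938964844, 133.0], [386.1000061035156, 153.10000610351562], [352.79998779296875, 250.10000610351562]]
[[386.0, 47.9, 15.0], [517.5, 21.8, 15.0], [499.2, -56.8, 15.0], [362.7, -37.7, 15.0]] [441.3  -6.2  15. ] [np.float64(88.7), np.float64(134.0), np.float64(80.7), np.float64(137.8)]
```

View pics/tray.png

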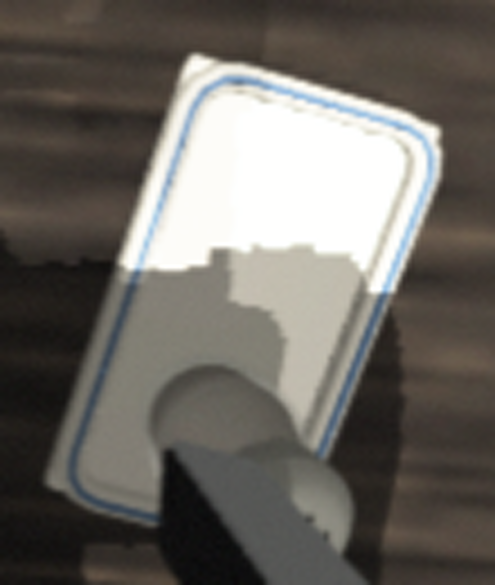

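The tray view shows the blue rim line turned about 9°, with a far-left corner at (190,58), far-right at (438,128) and near-left at (50,485). The far half is empty and the partner's foot is at (225,420).

>>> move_arm(motion=[0,0,0.1,0,0,0,0.85,0,0,0.1,0,0,0,0.85,0,0,0.1,0,0,0,0.85,0,0,0,0,0,0,0.85])

```text
time: 17.98
tool_pos: [0.3873, -0.2855, 0.1914]
ee_rot: [-3.142, -0.0, -0.163]
wrist_force: [-0.4, -0.3, -0.8]
width: 0.0795
finger_force: 0.0
```

Run:
```python
from h import *
plan(.419,-.1345,.19,-9.2,8)
```

```text
t=17.98 tool [ 387.3 -285.5  191.4] rpy [-180.     -0.     -9.34] q [-0.75 -0.06  1.55  0.    1.65  0.98] w 79.5 | shift [ 0.068 -1.541  0.015] /8: [ 0.0085 -0.1927  0.0018] turn z -0.003 (/8 -0.0004)
```

>>> move_arm(motion=[0,0,0,0.008,-0.12,0,0.85,0,0,0,0.008,-0.24,0,0.85,0,0,0,0.008,-0.24,0,0.85,0,0,0,0.008,-0.24,0,0.85,0,0,0,0.008,-0.24,0,0.85,0,0,0,0.008,-0.24,0,0.85,0,0,0,0.01,-0.14,0,0.85,0,0,0,0.01,-0.08,0,0.85,0,0,0,0,0,0,0.85,0,0,0,0,0,0,0.85])

```text
time: 18.82
tool_pos: [0.4189, -0.1344, 0.1914]
ee_rot: [3.141, 0.0, -0.16]
wrist_force: [-0.8, -0.2, -0.5]
width: 0.08
finger_force: 0.0
```

Run:
```python
from h import *
plan(.419,-.1345,.035,-9.2,8)
I=robot.snapshot('wrist');c=robot.get_calibration('wrist');np.save('w6c.npy',c,allow_pickle=True)
cv2.imwrite('pics/w6n.png',I[:,:,::-1])
cv2.imwrite('pics/w6.png',cv2.resize(I[60:260,60:320],None,fx=3,fy=3,interpolation=2)[:,:,::-1])
```

```text
t=18.82 tool [ 418.9 -134.4  191.4] rpy [179.98   0.    -9.17] q [-0.44 -0.16  1.64 -0.    1.66  1.29] w 80.0 | shift [ 1.000e-03 -0.000e+00  1.564e+00] /8: [ 0.0002 -0.      0.1954] turn z 0.001 (/8 0.0001)
```

View pics/w6.png

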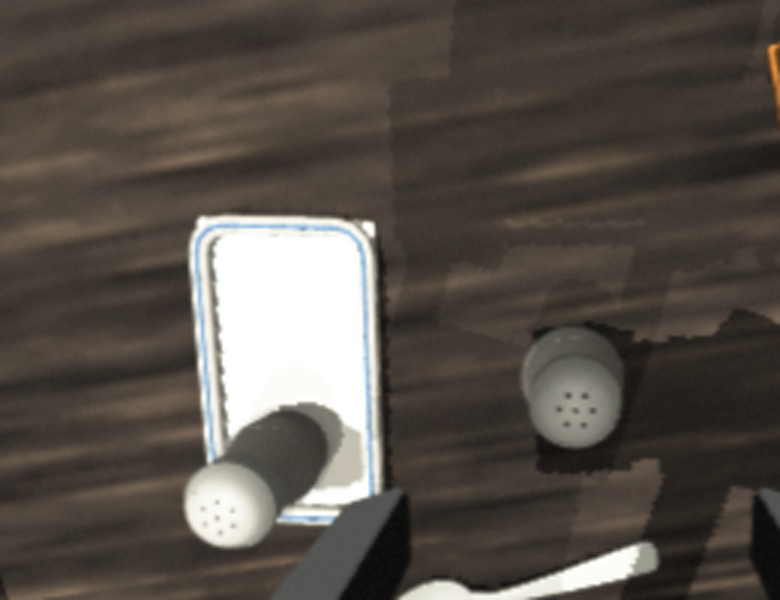

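The crop (3x, offset 60,60) shows the shaker's dome holes at (575,405) and the partner's dome at (218,518). The blue rim's edges are at left (203,360), right (372,360), far (290,228) and near (310,519).

Run:
```python
from h import *
c=np.load('w6c.npy',allow_pickle=True).item();ct=robot.get_calibration('top')
W=lambda a,b:(a/3+60,b/3+60)
Q={}
for k,(a,b,z) in {"dome":(575,405,.09),"partner":(218,518,.096),"L1":(195,270,.015),"L2":(209,440,.015),"R1":(369,270,.015),"R2":(376,440,.015),"far":(288,228,.015),"near":(312,519,.015),"foot far edge":(572,327,.05)}.items():
  Q[k]=1e3*onplane(c,W(a,b),z);print(k,np.round(Q[k],1))
for a,b in(("L1","L2"),("R1","R2"),("near","far")):
  v=Q[a]-Q[b];print(a,np.degrees(np.arctan2(v[1],v[0])),np.linalg.norm(v))
print("width",Q["L1"]-Q["R1"],Q["L2"]-Q["R2"])
print("centre mid L/R", (Q["L1"]+Q["R1"])/2,(Q["L2"]+Q["R2"])/2,"mid nf",(Q["near"]+Q["far"])/2)
T=lambda p:(p[0]/2.35+105,p[1]/2.35+150)
print("shaker tri",tri([ray(c,W(575,405)),ray(ct,T((482,116)))]))
for k,w,t in(("FL",(203,217),(350,52)),("FR",(374,224),(412,62))): print(k,tri([ray(c,W(*w)),ray(ct,T(t))]))
# own blue-line mask
I=cv2.imread('pics/w6n.png')[:,:,::-1].copy()
m=hsvmask(I,(100,50,80),(125,255,255));z=np.zeros_like(m);z[125:240,115:195]=m[125:240,115:195]
p=cv2.findNonZero(z);r=cv2.minAreaRect(p);B=cv2.boxPoints(r);print(len(p),r)
PB=np.array([1e3*onplane(c,tuple(map(float,q)),.015) for q in B]);print(np.round(PB,1),PB.mean(0))
```

```text
dome [ 423.5 -134.7   90. ]
partner [404.2  -1.5  96. ]
L1 [490.5  20.5  15. ]
L2 [415.6  35.3  15. ]
R1 [478.1 -53.8  15. ]
R2 [403.4 -40.   15. ]
far [501.  -23.7  15. ]
near [370.8  -1.9  15. ]
foot far edge [ 445.  -136.9   50. ]
L1 -11.129596186940677 76.35684384743476
R1 -10.50653392273869 75.98174742588316
near 170.5203257776784 132.00511227010617
width [12.40502323 74.35462096  0.        ] [12.19206252 75.23859974  0.        ]
centre mid L/R [484.32593968 -16.65993573  15.        ] [409.51161281  -2.36285302  15.        ] mid nf [435.92894048 -12.80694078  15.        ]
shaker tri (array([ 0.42139205, -0.13403407,  0.081063  ]), [np.float64(0.3235662931631974), np.float64(0.3235662931631784)])
FL (array([ 0.51303669,  0.02048487, -0.00568437]), [np.float64(0.43846128538742496), np.float64(0.43846128538734946)])
FR (array([ 0.49769386, -0.05744874,  0.00683108]), [np.float64(1.2268834700651539), np.float64(1.2268834700651392)])
250 ((154.18527221679688, 183.8729248046875), (99.35475158691406, 56.20797348022461), 88.02507019042969)
[[508.8  16.2  15. ]
 [499.2 -55.4  15. ]
 [367.1 -29.7  15. ]
 [376.7  49.1  15. ]] [437.9258981   -4.96328306  15.        ]
```

>>> move_arm(motion=[0,0,0.03,0.039,0,0,0.85,0,0,0,0,0,0.15,0.85,0,0,0,0,0,0.25,0.85,0,0,0,0,0,0.25,0.85,0,0,0,0,0,0.25,0.85,0,0,0,0,0,0.25,0.85,0,0,0,0,0,0.25,0.85,0,0,0,0,0,0.15,0.85,0,0,0,0,0,0.05,0.85,0,0,0,0,0,0,0.85,0,0,0,0,0,0,0,0,0,0,0,0,0,0])

```text
time: 19.87
tool_pos: [0.4239, -0.1361, 0.0329]
ee_rot: [3.141, -0.003, -0.186]
wrist_force: [0.6, 0.3, 0.5]
width: 0.0695
finger_force: 0.0
```

>>> move_arm(motion=[0,0,0,0,0,0,0,0,0,0,0,0,0,0,0,0,0,0,0,0,0,0,0,0,0,0,0,0,0,0,0,0,0,0,0])

```text
time: 20.28
tool_pos: [0.4236, -0.1348, 0.0321]
ee_rot: [-3.14, -0.002, -0.185]
wrist_force: [0.9, 2.1, 3.0]
width: 0.0393
finger_force: 29.9
```

>>> move_arm(motion=[0,0,0,0,0,-0.08,0,0,0,0,0,0,-0.15,0,0,0,0,0,0,-0.2,0,0,0,0,0,0,-0.15,0,0,0,0,0,0,-0.1,0,0,0,0,0,0,0,0,0,0,0,0,0,0,0])

```text
time: 20.87
tool_pos: [0.4228, -0.1354, 0.0995]
ee_rot: [3.141, -0.0, -0.185]
wrist_force: [0.5, 0.0, -1.0]
width: 0.0394
finger_force: 29.6
```

Run:
```python
from h import *
plan(.4672,-.0131,.1,-10.6,8)
c=robot.get_calibration('top');t=robot.snapshot('top')
cv2.imwrite('pics/t7.png',np.hstack([cv2.resize(t[140:240,230:330],(390,390),interpolation=2),cv2.resize(robot.snapshot('scene')[150:250,210:310],(390,390),interpolation=2)])[:,:,::-1])
```

```text
t=20.87 tool [ 422.8 -135.4   99.5] rpy [ 1.7998e+02 -3.0000e-02 -1.0610e+01] q [-0.44 -0.11  1.77 -0.    1.47  1.32] w 39.4 | shift [ 0.211 -1.284 -0.005] /8: [ 0.0264 -0.1605 -0.0006] turn z -0.000 (/8 -0.0000)
```

>>> move_arm(motion=[0,0,0,0.1,-0.08,0,0,0,0,0,0.11,-0.16,0,0,0,0,0,0,-0.2,0,0,0,0,0,0,-0.22,0,0,0,0,0,0,-0.22,0,0,0,0,0,0,-0.2,0,0,0,0,0,0,-0.12,0,0,0,0,0,0,-0.08,0,0,0,0,0,0,0,0,0,0,0,0,0,0,0])

```text
invalid input
```

Run:
```python
from h import *
plan(.4672,-.0131,.0381,-10.6,8)
I=robot.snapshot('wrist');np.save('w8c.npy',robot.get_calibration('wrist'),allow_pickle=True)
cv2.imwrite('pics/w8.png',np.hstack([cv2.resize(I[130:270,180:320],(400,400),interpolation=2),cv2.resize(robot.snapshot('scene')[150:250,210:310],(400,400),interpolation=2)])[:,:,::-1])
```

```text
t=20.97 tool [ 421.9 -135.    98.2] rpy [-1.7997e+02  1.3000e-01 -1.0610e+01] q [-0.44 -0.1   1.78 -0.    1.47  1.32] w 39.5 | shift [ 0.222 -1.281  0.601] /8: [ 0.0277 -0.1601  0.0751] turn z -0.000 (/8 -0.0000)
```

View pics/w8.png

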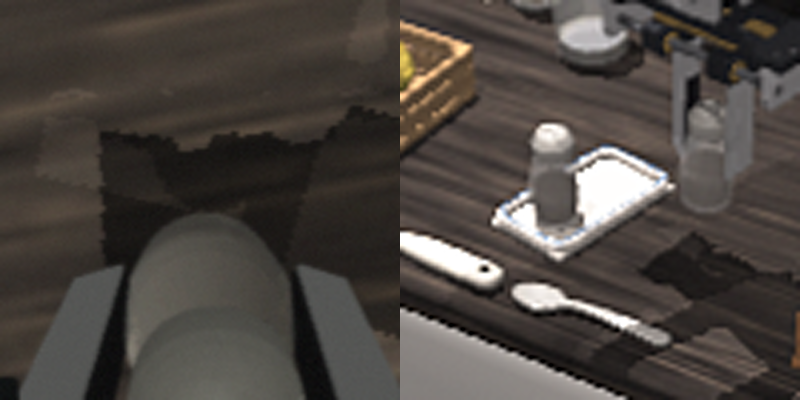

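The move was refused because I miscounted its numbers, so the arm hasn't moved. The shaker hangs upright in the fingers at (710,150) in the scene half. I'll send it again.

>>> move_arm(motion=[0,0,0,0.1,-0.08,0,0,0,0,0,0.12,-0.16,0,0,0,0,0,0,-0.2,0,0,0,0,0,0,-0.22,0,0,0,0,0,0,-0.22,0,0,0,0,0,0,-0.2,0,0,0,0,0,0,-0.12,0,0,0,0,0,0,-0.08,0,0,0,0,0,0,0,0,0,0,0,0,0,0,0])

```text
invalid input
```

Run:
```python
from h import *
plan(.4672,-.0131,.0381,-10.6,8)
I=robot.snapshot('wrist');np.save('w9c.npy',robot.get_calibration('wrist'),allow_pickle=True)
cv2.imwrite('pics/w9.png',np.hstack([cv2.resize(I[130:270,180:320],(400,400),interpolation=2),cv2.resize(robot.snapshot('scene')[150:250,210:310],(400,400),interpolation=2)])[:,:,::-1])
```

```text
t=21.07 tool [ 421.9 -134.9   98. ] rpy [-1.7996e+02  1.5000e-01 -1.0610e+01] q [-0.44 -0.1   1.78 -0.    1.47  1.32] w 39.4 | shift [ 0.223 -1.28   0.599] /8: [ 0.0278 -0.16    0.0749] turn z -0.000 (/8 -0.0000)
```

View pics/w9.png

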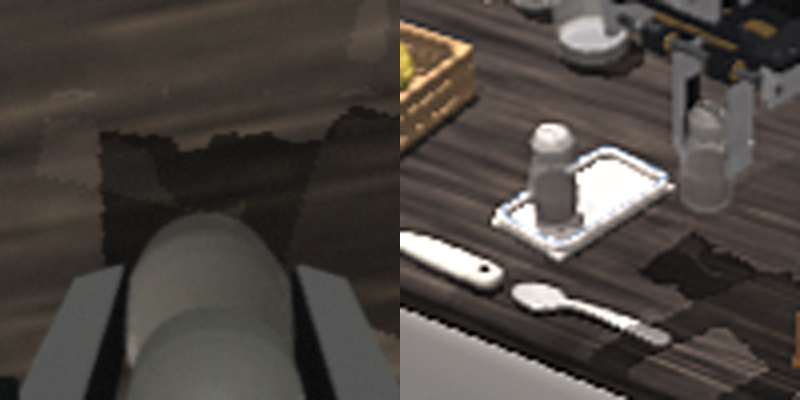

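The numbers were miscounted again and nothing moved; the picture is the same as before. I've now used all 14 views, so from here I'll measure numerically. I'll write the rows out carefully.

>>> move_arm(motion=[0,0,0,0.1,-0.08,0,0,0,0,0,0.12,-0.16,0,0,0,0,0,0,-0.2,0,0,0,0,0,0,-0.22,0,0,0,0,0,0,-0.22,0,0,0,0,0,0,-0.2,0,0,0,0,0,0,-0.12,0,0,0,0,0,0,-0.08,0,0,0,0,0,0,0,0,0,0,0,0,0,0,0,0])

```text
time: 22.0
tool_pos: [0.4682, -0.0133, 0.0992]
ee_rot: [3.141, 0.0, -0.184]
wrist_force: [-0.0, -0.7, -1.1]
width: 0.0395
finger_force: 29.6
```

Run:
```python
from h import *
plan(.4672,-.0131,.0381,-10.6,8)
```

```text
t=22.00 tool [468.2 -13.3  99.2] rpy [ 1.7998e+02  1.0000e-02 -1.0560e+01] q [-0.15 -0.05  1.72 -0.    1.47  1.61] w 39.5 | shift [-0.01  -0.     0.611] /8: [-0.0012 -0.      0.0763] turn z 0.001 (/8 0.0001)
```

Run:
```python
from h import *
I=robot.snapshot('wrist');c=robot.get_calibration('wrist')
m=hsvmask(I,(100,50,80),(125,255,255));m[250:]=0
p=cv2.findNonZero(m)[:,0]
P=np.array([1e3*onplane(c,tuple(map(float,q)),.015)[:2] for q in p])
a=np.radians(-10.6);u=np.array([np.cos(a),np.sin(a)]);v=np.array([-np.sin(a),np.cos(a)])
D=P-np.array([466.4,-13.1]);s,t=D@u,D@v
k=(abs(s)<60)&(abs(t)<60);s,t=s[k],t[k]
print(len(s),"far",np.median(s[(s>25)&(abs(t)<20)]), "left",[np.round(x,1) for x in np.percentile(t[(t>25)&(s<15)],[10,50,90])] if ((t>25)&(s<15)).any() else 0,"right",np.percentile(t[(t<-25)&(s<15)],[10,50,90]) if ((t<-25)&(s<15)).any() else 0)
```

```text
221 far 37.49550973192277 left [np.float64(36.9), np.float64(37.7), np.float64(38.2)] right [-34.86856279 -34.33444996 -33.76356539]
```

>>> move_arm(motion=[0,0,0,0,-0.017,0.05,0,0,0,0,0,0,0.1,0,0,0,0,0,0,0.12,0,0,0,0,0,0,0.12,0,0,0,0,0,0,0.1,0,0,0,0,0,0,0.05,0,0,0,0,0,0,0.03,0,0,0,0,0,0,0.02,0,0,0,0,0,0,0,0,0,0,0,0,0,0,0])

```text
time: 22.88
tool_pos: [0.4687, -0.0119, 0.0408]
ee_rot: [-3.141, -0.001, -0.185]
wrist_force: [0.7, -0.1, -1.4]
width: 0.0393
finger_force: 29.6
```

>>> move_arm(motion=[0,0,0,0,0,0.02,0,0,0,0,0,0,0.01,0,0,0,0,0,0,0,0])

```text
time: 23.13
tool_pos: [0.4689, -0.0119, 0.0381]
ee_rot: [-3.141, -0.002, -0.185]
wrist_force: [0.5, 0.9, 1.5]
width: 0.0395
finger_force: 29.8
```

>>> move_arm(motion=[0,0,0,0,0,0.01,0,0,0,0,0,0,0,0.75,0,0,0,0,0,0,0.75,0,0,0,0,0,0,0.75,0,0,0,0,0,0,0.75,0,0,0,0,0,0,0.75,0,0,0,0,0,-0.1,0.75,0,0,0,0,0,-0.3,0.75,0,0,0,0,0,-0.35,0.75,0,0,0,0,0,-0.35,0.75,0,0,0,0,0,-0.35,0.75,0,0,0,0,0,-0.1,0.75])

```text
time: 24.13
tool_pos: [0.4711, -0.0122, 0.1986]
ee_rot: [-3.141, -0.012, -0.185]
wrist_force: [-0.2, -1.3, 0.6]
width: 0.0708
finger_force: 0.0
```

Run:
```python
from h import *
plan(.422,.39,.19,0,14)
```

```text
t=24.13 tool [471.1 -12.2 198.6] rpy [-179.97   -0.66  -10.61] q [-0.15 -0.1   1.57  0.    1.66  1.61] w 70.8 | shift [-1.224 -3.863  0.074] /14: [-0.0874 -0.2759  0.0053] turn z -0.236 (/14 -0.0168)
```

Run:
```python
from h import *
c=np.load('w4c.npy',allow_pickle=True).item()
I=cv2.imread('pics/w4.png')[:,:,::-1].copy()
m=hsvmask(I,(8,60,90),(30,230,255));m2=np.zeros_like(m);m2[85:262,70:212]=m[85:262,70:212]
q=max(cv2.findContours(cv2.morphologyEx(m2,cv2.MORPH_CLOSE,np.ones((5,5))),0,1)[0],key=cv2.contourArea)
ap=cv2.approxPolyDP(cv2.convexHull(q),5,True)[:,0];print(ap.tolist())
for a in (ap,[(78,95),(206,104),(195,256),(86,250)]):
  P=np.array([1e3*onplane(c,tuple(map(float,p)),.05) for p in a]);print(np.round(P,1).tolist(),P.mean(0))
  print([round(np.degrees(np.arctan2(*(P[i]-P[i-1])[[1,0]])),1) for i in range(len(P))],[round(np.linalg.norm(P[i]-P[i-1]),1) for i in range(len(P))])
# lemon and garlic
for n,mk,bx,z in(("lemon",hsvmask(I,(22,170,110),(32,255,255)),(90,105,190,190),.03),("garlic",hsvmask(I,(0,0,110),(180,80,255)),(5,155,70,215),.03)):
  for b in blobs(mk,bx,150,5): print(n,np.round(b[0],1),b[2],np.round(1e3*onplane(c,b[0],z),1))
```

```text
[[182, 92], [200, 106], [211, 252], [190, 258], [87, 248], [70, 232], [76, 94]]
[[548.1, 194.6, 50.0], [535.0, 174.5, 50.0], [361.3, 155.2, 50.0], [350.7, 181.5, 50.0], [353.1, 313.0, 50.0], [373.2, 333.0, 50.0], [537.9, 311.7, 50.0]] [437.05103894 237.64310776  50.        ]
[np.float64(-85.0), np.float64(-123.1), np.float64(-173.7), np.float64(111.9), np.float64(89.0), np.float64(44.9), np.float64(-7.3)] [np.float64(117.6), np.float64(23.9), np.float64(174.8), np.float64(28.3), np.float64(131.5), np.float64(28.3), np.float64(166.0)]
[[537.0, 309.6, 50.0], [537.6, 168.0, 50.0], [354.1, 175.2, 50.0], [350.2, 314.5, 50.0]] [444.71148078 241.83140545  50.        ]
[np.float64(-1.5), np.float64(-89.7), np.float64(177.8), np.float64(91.6)] [np.float64(186.8), np.float64(141.5), np.float64(183.7), np.float64(139.3)]
lemon [140.5 143.5] (109, 120, 65, 48) [487.4 248.9  30. ]
garlic [ 38.4 190.6] (12, 165, 58, 50) [417.8 383.3  30. ]
```

>>> move_arm(motion=[0,0,-0.1,0,-0.05,0,0.85,0,0,-0.09,0,-0.15,0,0.85,0,0,0,-0.07,-0.36,0,0.85,0,0,0,-0.07,-0.36,0,0.85,0,0,0,-0.07,-0.36,0,0.85,0,0,0,-0.07,-0.36,0,0.85,0,0,0,-0.07,-0.36,0,0.85,0,0,0,-0.07,-0.36,0,0.85,0,0,0,-0.07,-0.36,0,0.85,0,0,0,-0.07,-0.36,0,0.85,0,0,0,-0.07,-0.36,0,0.85,0,0,0,-0.06,-0.36,0,0.85])

```text
time: 25.13
tool_pos: [0.4138, 0.3719, 0.191]
ee_rot: [3.141, 0.001, -0.036]
wrist_force: [0.7, -0.5, -0.1]
width: 0.0797
finger_force: 0.0
```

>>> move_arm(motion=[0,0,0,0,0,0,0.85,0,0,0,0,0,0,0.85,0,0,0,0,0,0,0.85])

```text
time: 25.38
tool_pos: [0.4146, 0.3697, 0.1908]
ee_rot: [3.14, 0.001, -0.036]
wrist_force: [-0.5, 0.6, 0.1]
width: 0.0799
finger_force: 0.0
```

Run:
```python
from h import *
c=robot.get_calibration('wrist');I=robot.snapshot('wrist');ct=robot.get_calibration('top');T=robot.snapshot('top')
np.save('w10c.npy',c,allow_pickle=True);cv2.imwrite('pics/w10.png',I[:,:,::-1])
for b in blobs(hsvmask(I,(0,0,110),(180,80,255)),(150,120,380,250),300,5): print("garlic",np.round(b[0],1),b[2],np.round(1e3*onplane(c,b[0],.03),1),[np.round(x,4) for x in tri([ray(c,b[0]),ray(ct,(124.8,200.9))])])
m=hsvmask(I,(8,60,90),(30,230,255));m[262:]=0
for q in cv2.findContours(cv2.morphologyEx(m,cv2.MORPH_CLOSE,np.ones((5,5))),0,1)[0]:
  if cv2.contourArea(q)<3000: continue
  ap=cv2.approxPolyDP(cv2.convexHull(q),4,True)[:,0]
  for p in ap: print(p,np.round(1e3*onplane(c,tuple(map(float,p)),.05),1))
plan(.42,.387,.006,-2)
# check placements in top view
for b in blobs(red(T),(200,150,440,235)): print("cap",np.round(b[0],1),np.round(1e3*onplane(ct,b[0],.1035),1))
for b in blobs(hsvmask(T,(0,0,0),(180,60,175))&hsvmask(T,(0,0,90),(180,60,255)),(235,165,330,225),60): print("grey",np.round(b[0],1),b[1],np.round(1e3*onplane(ct,b[0],.08),1))
```

```text
garlic [236.  182.8] (215, 160, 44, 50) [420.7 390.2  30. ] [array([0.4195, 0.3909, 0.0265]), array([0.6492, 0.6492])]
[511  74] [538.2  75.8  50. ]
[511  82] [529.7  74.3  50. ]
[422 222] [366.6 158.6  50. ]
[404 234] [351.4 179.9  50. ]
[299 235] [355.3 313.3  50. ]
[295  86] [530.6 318.7  50. ]
[303  77] [539.6 310.   50. ]
[480  62] [551.  114.1  50. ]
t=25.48 tool [415.1 369.  191.3] rpy [179.97   0.    -2.15] q [ 0.62  0.1   1.38 -0.    1.66  2.23] w 79.7 | shift [ 0.043 -0.183  1.853] /12: [ 0.0036 -0.0152  0.1544] turn z -0.003 (/12 -0.0003)
cap [369.5 213.3] [ 383.3 -285.2  103.5]
cap [366.6 188.9] [ 447.4 -279.6  103.5]
cap [362.9 166.8] [ 506.5 -272.1  103.5]
grey [272.2 212.4] 1783.0 [385.8 -33.2  80. ]
grey [304.8 195.7] 1497.0 [ 431.3 -119.8   80. ]
grey [264.5 177.8] 1601.5 [479. -12.  80.]
```

The jars check out in the top view: caps at (383,-285), (447,-280) and (507,-272), all within their bays. The garlic is at (420,390.5), so I go down to it.

>>> move_arm(motion=[0,0,0,0.02,-0.11,0.05,0.85,0,0,0,0.021,-0.107,0.15,0.85,0,0,0,0,0,0.25,0.85,0,0,0,0,0,0.25,0.85,0,0,0,0,0,0.25,0.85,0,0,0,0,0,0.25,0.85,0,0,0,0,0,0.25,0.85,0,0,0,0,0,0.2,0.85,0,0,0,0,0,0.1,0.85,0,0,0,0,0,0.06,0.85,0,0,0,0,0,0,0.85])

```text
time: 26.4
tool_pos: [0.4194, 0.3912, 0.0093]
ee_rot: [3.14, 0.002, -0.037]
wrist_force: [-0.1, 0.3, -0.3]
width: 0.0802
finger_force: 0.0
```

>>> move_arm(motion=[0,0,0,0,0,0,0,0,0,0,0,0,0,0,0,0,0,0,0,0,0,0,0,0,0,0,0,0,0,0,0,0,0,0,0])

```text
time: 26.82
tool_pos: [0.4203, 0.3924, 0.0117]
ee_rot: [-3.14, -0.002, -0.036]
wrist_force: [-0.1, 0.6, 3.0]
width: 0.0542
finger_force: 30.0
```

>>> move_arm(motion=[0,0,0,0,0,-0.1,0,0,0,0,0,0,-0.25,0,0,0,0,0,0,-0.25,0,0,0,0,0,0,-0.25,0,0,0,0,0,0,-0.2,0,0,0,0,0,0,-0.05,0,0,0,0,0,0,0,0])

```text
time: 27.4
tool_pos: [0.4207, 0.3927, 0.1232]
ee_rot: [-3.138, -0.004, -0.036]
wrist_force: [0.0, -0.1, -0.1]
width: 0.0538
finger_force: 30.0
```

Run:
```python
from h import *
plan(.402,.2444,.12,-1.3,8)
```

```text
t=27.40 tool [420.7 392.7 123.2] rpy [-179.81   -0.23   -2.06] q [0.65 0.17 1.44 0.   1.52 2.26] w 53.8 | shift [-0.134  1.489  0.026] /8: [-0.0168  0.1861  0.0033] turn z -0.017 (/8 -0.0021)
```

>>> move_arm(motion=[0,0,-0.017,-0.017,0.1,0,0,0,0,0,-0.017,0.22,0,0,0,0,0,-0.017,0.24,0,0,0,0,0,-0.017,0.24,0,0,0,0,0,-0.017,0.24,0,0,0,0,0,-0.017,0.22,0,0,0,0,0,-0.017,0.15,0,0,0,0,0,-0.017,0.08,0,0,0,0,0,0,0,0,0,0,0,0,0,0,0,0])

```text
time: 28.23
tool_pos: [0.4021, 0.2432, 0.1195]
ee_rot: [-3.142, 0.001, -0.023]
wrist_force: [-0.3, -0.6, -0.0]
width: 0.0537
finger_force: 30.0
```

Run:
```python
from h import *
plan(.402,.2444,.0167,-1.3,8)
I=robot.snapshot('wrist');c=robot.get_calibration('wrist')
for b in blobs(hsvmask(I,(22,170,110),(32,255,255)),(100,60,400,250),150,5): print("lemon",b[2],np.round(1e3*onplane(c,b[0],.035),1),"near edge x",np.round(1e3*onplane(c,(b[0][0],b[2][1]+b[2][3]),.03),1))
# inner crate wall tops: print colour transitions of wood along row through camera
m=hsvmask(I,(8,60,90),(30,230,255));m[255:]=0
q=max(cv2.findContours(cv2.morphologyEx(m,cv2.MORPH_CLOSE,np.ones((5,5))),0,1)[0],key=cv2.contourArea)
for p in cv2.approxPolyDP(cv2.convexHull(q),5,True)[:,0]: print(p,np.round(1e3*onplane(c,tuple(map(float,p)),.05),1))
```

```text
t=28.23 tool [402.1 243.2 119.5] rpy [-1.80e+02  8.00e-02 -1.33e+00] q [ 0.42 -0.06  1.69  0.    1.51  2.02] w 53.7 | shift [ 0.    -0.012  1.028] /8: [ 0.     -0.0015  0.1285] turn z -0.001 (/8 -0.0001)
lemon (206, 82, 83, 64) [488.5 247.1  35. ] near edge x [458.6 248.1  30. ]
[167  51] [539.8 311.6  50. ]
[330  50] [537.4 176.   50. ]
[318 238] [369.7 180.1  50. ]
[244 254] [354.3 253.1  50. ]
[132 239] [372.6 363.   50. ]
```

>>> move_arm(motion=[0,0,0,0,0,0.08,0,0,0,0,0,0,0.16,0,0,0,0,0,0,0.2,0,0,0,0,0,0,0.2,0,0,0,0,0,0,0.15,0,0,0,0,0,0,0.1,0,0,0,0,0,0,0.06,0,0,0,0,0,0,0.04,0,0,0,0,0,0,0.02,0,0,0,0,0,0,0,0,0,0,0,0,0,0,0])

```text
time: 29.2
tool_pos: [0.4032, 0.2435, 0.0202]
ee_rot: [-3.141, -0.001, -0.023]
wrist_force: [0.2, 0.5, 0.0]
width: 0.0535
finger_force: 30.0
```

>>> move_arm(motion=[0,0,0,0,0,0.02,0,0,0,0,0,0,0.015,0,0,0,0,0,0,0,0])

```text
time: 29.45
tool_pos: [0.4032, 0.2435, 0.0167]
ee_rot: [-3.141, -0.002, -0.023]
wrist_force: [-0.1, 0.2, 2.8]
width: 0.0538
finger_force: 30.0
```

Contact with the floor at 2.8 N, so I release.

>>> move_arm(motion=[0,0,0,0,0,0,0.78,0,0,0,0,0,0,0.78,0,0,0,0,0,0,0.78,0,0,0,0,0,0,0.78,0,0,0,0,0,0,0.78,0,0,0,0,0,0,0.78,0,0,0,0,0,-0.1,0.78,0,0,0,0,0,-0.3,0.78,0,0,0,0,0,-0.35,0.78,0,0,0,0,0,-0.35,0.78,0,0,0,0,0,-0.35,0.78,0,0,0,0,0,-0.3,0.78])

```text
time: 30.45
tool_pos: [0.4028, 0.2433, 0.1945]
ee_rot: [-3.14, -0.003, -0.023]
wrist_force: [0.6, 0.5, 0.1]
width: 0.0729
finger_force: 0.0
```

>>> move_arm(motion=[0,0,0,-0.2,0,0,0.78,0,0,0,-0.2,0,0,0.78,0,0,0,-0.2,0,0,0.78,0,0,0,0,0,0,0.78,0,0,0,0,0,0,0.78])

```text
time: 30.87
tool_pos: [0.3425, 0.2447, 0.1919]
ee_rot: [-3.141, -0.002, -0.022]
wrist_force: [1.0, -0.5, 0.8]
width: 0.0732
finger_force: 0.0
```

Run:
```python
from h import *
plan(.402,.2444,.2,-1.3,8)
I=robot.snapshot('wrist');c=robot.get_calibration('wrist');ct=robot.get_calibration('top');T=robot.snapshot('top');cs=robot.get_calibration('scene');S=robot.snapshot('scene')
cv2.imwrite('pics/endw.png',I[:,:,::-1])
for b in blobs(hsvmask(I,(22,170,110),(32,255,255)),(100,30,400,250),150,5): print("lemon",b[2],np.round(1e3*onplane(c,b[0],.035),1))
for b in blobs(hsvmask(I,(0,0,110),(180,55,255)),(180,90,330,255),150,5): print("garlic?",b[1],b[2],np.round(1e3*onplane(c,b[0],.035),1))
for b in blobs(red(T),(200,150,440,235)): print("cap top",np.round(b[0],1),np.round(1e3*onplane(ct,b[0],.1035),1))
# domes on the bright tray: light vs dark not reliable in top; look for round shaker silhouette: grey mid-values inside tray
g=cv2.cvtColor(T,cv2.COLOR_RGB2GRAY)
h=cv2.HoughCircles(cv2.resize(g[160:230,235:330],None,fx=4,fy=4,interpolation=2),cv2.HOUGH_GRADIENT,1,60,param1=80,param2=18,minRadius=18,maxRadius=45)
if h is not None:
  for x,y,r in h[0]:
    p=(x/4+235,y/4+160);print("circle top",np.round(p,1),r/4,np.round(1e3*onplane(ct,p,.09),1))
```

```text
t=30.87 tool [342.5 244.7 191.9] rpy [-1.7995e+02 -1.2000e-01 -1.2400e+00] q [ 0.49 -0.2   1.67 -0.    1.67  2.08] w 73.2 | shift [ 0.595 -0.01  -0.08 ] /8: [ 0.0744 -0.0013 -0.01  ] turn z 0.001 (/8 0.0002)
lemon (215, 35, 67, 53) [489.5 246.8  35. ]
garlic? 672.5 (254, 223, 30, 31) [277.2 222.8  35. ]
garlic? 1562.0 (232, 115, 45, 46) [404.4 242.1  35. ]
cap top [369.5 213.3] [ 383.3 -285.2  103.5]
cap top [366.6 188.9] [ 447.4 -279.6  103.5]
cap top [363.  166.9] [ 506.4 -272.1  103.5]
circle top [267.9 185.9] 10.275 [455.1 -21.2  90. ]
circle top [260.1 207.1] 7.325 [398.3  -1.4  90. ]
```

Run:
```python
from h import *
c=robot.get_calibration('scene');S=robot.snapshot('scene');ct=robot.get_calibration('top');T=robot.snapshot('top')
def proj(c,X):
    K=np.array([[c["fx"],0,c["cx"]],[0,c["fy"],c["cy"]],[0,0,1.]])
    return cv2.projectPoints(np.array([X],float),cv2.Rodrigues(np.array(c["R"]))[0],np.array(c["t"]),K,np.array([c["k1"],0,0,0]))[0][0,0]
for n,X in(("new",(.468,-.012)),("partner",(.405,-.0018))):
  print(n,"scene top/foot",proj(c,(*X,.096)),proj(c,(*X,.006)),"top-view",proj(ct,(*X,.096)),proj(ct,(*X,.006)))
for n,(cc,im,(x0,y0,x1,y1)) in {"scene":(c,S,(225,165,290,215)),"top":(ct,T,(242,168,285,226))}.items():
  g=cv2.cvtColor(im,cv2.COLOR_RGB2GRAY)[y0:y1,x0:x1]
  print(n,(x0,y0)); print("\n".join("".join("%4d"%v for v in r[::2]) for r in g[::2]))
```

```text
new scene top/foot [261.00448827 173.65329008] [261.45182122 196.38372842] top-view [264.44785682 180.63723547] [264.78586479 186.69550817]
partner scene top/foot [247.64860908 181.82970936] [248.52855073 204.85788379] top-view [260.25029566 204.29684367] [260.96617528 208.2997254 ]
scene (225, 165)
  64  73  87  81  87  92  85  74  72  72  69  62  54  44  61  81  88  85  70  54  39  42  42  84  95  80  61  53  59  68  76  77  50
  78  85  60  69  75  83  80  90  97  98  83  78  78  69  27  24  23  26  30  38  42  41  81  88  85  81  91  96  88  61  52  57  68
  77  74  67  63  56  58  64  63  67  75  89  93  90  84  83  75  73  72  40  48  58  73  78  80  85  90  88  83  87  92  84  71  61
  74  78  75  80  69  64  69  69  75  68  60  71  80  85  81  78  77  73  75  76  76  67  62  64  69  79  87  89  81  74  74  72  75
  80  86  62  63  82  85  85  76  71  76  73  71  71  67  68  76  71 125 226 163  56  76  79  74  64  53  61  71  81  88  87  81  77
  71  31  50  70  87  82  77  81  86  82  83  83  77  77  74  65 119 250 223 250 177  69  72  71  77  80  75  63  51  57  69  78  89
 
[... 4421 characters left out ...]
7 159 248 246  93 154 179 180 153  95 110 174 166 226  60  69  68  66  67  64
  97 112 195 154 248 248 211  85 108  99  77 100 175 171 182 200  24  79  80  81  81  83
  84 116 197 167 248 246 250 229 140 140 153 173 171 169 159 155  72  81  84  79  78  71
  84 138 228 199 239 246 250 252 230 230 161 162 159 236 219 204  82  87  89  87  89  84
  75 115 172 189 202 184 179 214 233 235 249 254 254 249 227 191  74  77  79  77  83  77
  82  82  77  73  86 169 160 183 231 209 207 168 214 196 180  24  76  78  83  83  84  83
  82  84  86  90  89  88  87  78  69  99 184 165 188 190 249  68  80  81  85  89  94  94
  69  70  71  71  74  76  78  78  79  76  73  71  66  63  63  64  64  64  61  63  64  64
```

The numbers show the shaker upright on the tray's empty half next to its partner, and the garlic beside the lemon. All three jars are in their bays, so I hand in.

```bash
python3 -c "
from bench import robot
print(robot.close_job())"
```

```text
the job is handed in; nothing more can be done
None
```

The job is handed in: in the last camera readings both jars were in the rack's empty bays, the shaker upright on the tray beside its partner, and the garlic in the crate beside the lemon; the verdict was not shown.

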